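# Open the specimen tub and park its lid

## Robot

A 7-joint arm with a two-finger parallel gripper is mounted at the origin on the work surface. World frame = base frame: x ahead of the robot, y to its left, z up, the work surface at z = 0. Lengths are in m, angles in rad, forces in N, time in s.
With the tool pointing down it reaches from about 0.4 to 0.85 m from the base axis. Payload 10.4 kg.
Tool frame: the origin (TCP) lies where the fingers leave the gripper's body, on its centre line; the fingertips stand 73 mm ahead of it and the grasp point (between the pads) lies 54 mm ahead of it; z points along the fingers, x is the direction in which the jaws open and shut, and the axes are right-handed (so a half turn about z gives the same grasp; the last joint's range is limited). The gripper opens to 85 mm and grips with 20 to 120 N. Pads are 22 mm wide; open, the fingers measure 114 mm over their backs; the gripper's body (76 mm by 85 mm) begins 54 mm behind the grasp point. The pads swing forward as they close: fully open they stand 13 mm farther back than shut.
Start: joints at [1.269, 0.332, -0.065, 1.46, 0.022, 1.35, -0.088], TCP at [0.172, -0.601, 0.304] pointing down, gripper open.
Joint ranges: [-2.6, 2.6], [-0.5, 2.12], [-1.47, 1.34], [0.16, 2.42], [-1.27, 4.41], [0.06, 2.06], [-2.6, 2.6]. Speed limits (rad/s): [2.22, 2.22, 2.79, 2.79, 3.14, 3.14, 3.14].

## Interface

Orientations are given as [roll, pitch, yaw] about the fixed x, y, z axes, in that order (R = Rz(yaw) Ry(pitch) Rx(roll)).
In Python, from plant import readout, optics, env gives the robot as it stands. The module is installed in compiled form; this text tells all that it offers.
- The arm moves only by the tool send_rows, never from a script. Its argument "series" is one flat list of numbers, 5 for each row, row after row: the closure in counts, from 0 (fully open) to 255 (shut), then the shift along the tool's x, y, z in m, then the turn about the tool's z in rad. In form: [grip, dx, dy, dz, yaw, grip, dx, dy, dz, yaw, ...]. A call has 1 to 8 rows; each row shifts and turns the commanded pose from where the row before left it, along the tool's axes as they then stand; what a row does not reach is not made up. A row lasts 1/12 s, in which the tool goes at most 41.7 mm and 7.16 degrees, less where a joint would pass 70% of its speed; a pose out of reach is approached as far as the arm can. A call with a gripper value outside its range is refused whole. The fingers move at their own pace and stop on an object; "newtons" is the grip in N (left out, the last holds). Time passes only in rows, so rows that do not move let the fingers close. It gives the time, the measured TCP pose, the force and the opening at its end, in the units of the state.
- readout.observe(): the state, without advancing time (a new reading comes with each control period).
- optics.camera(name): name is "scene" or "side" or "wrist"; returns a dict with "color" (420x560x3 uint8, red, green, blue), "mtx" (3x3 intrinsics, pixels), "R" (3x3) and "t" (3): a world point X has camera coordinates R X + t. Camera axes: x right, y down, z forward; pixel columns grow to the right and rows downward; lengths in m; the calibration is good to about 2 mm. The wrist camera is an equidistant fisheye: a pixel r from the principal point sees the ray r / f radians off the axis. A picture is of the moment at which its call begins. There is no depth.
- env.hand_in(): hands the job in, once; it reports no verdict.
The state is a dict: "time_s": time; "joint_positions": joint angles; "qvel": joint speeds; "tau": joint torques, N m; "tcp_pos": TCP position; "tcp_rot": TCP orientation; "contact_force": force on the tool from outside, world axes, zero at the start; "ft_torque": the same for the moment, N m; "opening": opening from 0.0 (shut) to 1.0 (fully open).
Only numpy, scipy, OpenCV 4.12 (cv2) and the standard library are available. Lean on these libraries where they do the work, as an engineer would, in place of code of your own. Each camera call takes 0.05 s, during which the arm holds its last target.

## Task

Open the specimen tub: pry its loose blue lid up by its overhanging lip until it has tipped right over onto the wire rest behind the tub and leans there by itself, let go of. Then lift the lid off from there, lower it all the way down into the empty slot of the black sorter before letting go, and leave it standing upright in the slot. Do not push the amber jar about or knock it over.

Things in the scene. Friction and masses are not known exactly. Their poses are not given: they have to be found in the camera images.
- tub: Open white tub, fixed on a grey holder plate (6 mm thick, x -75 to 100, y -75 to 75). Origin: centre of the tub at the holder's underside, on the work surface; z up, x to the tub's rear, front (-x, the lip's side) roughly to the robot's right (world -y). Tub outside 110 (x) by 130 (y) mm, walls 4 mm, rim at z = 76. Low vials inside, below the rim.
- lid: Loose blue lid, 0.09-0.19 kg, at the start shut on the rim, axes as the tub's. Origin: centre of the plate's underside, which lies on the rim. Plate 5 mm thick (z 0 to 5), x -59 to 63, y -69 to 69. Under it a ridge z -9 to 0, outside 98 (x) by 118 (y) mm, 4 mm thick, sits inside the rim with 2 mm play, so it cannot slide off.
- lid_lip (a point): Middle of the front edge, underside, of the lid's lip: lid x = -75, y = 0, z = 0 mm. The lip is 76 mm wide, 5 mm thick, and stands 20 mm clear of the tub's front wall. Axes as the lid. Once tipped over, the lip is uppermost, about 200 mm above the work surface, its faces free on both sides.
- lid_rear (a point): On the lid's underside over the outer edge of the tub's rear wall when shut: lid x = 55, y = 0, z = 0 mm. Axes as the lid. When tipped over, the lid hangs by its ridge on the rear wall and leans about 10 degrees past upright: its z axis points to the tub's rear, its x axis down.
- tub_rear (a point): Middle of the outer top edge of the tub's rear wall (tub x = 55, y = 0, z = 76 mm), axes as the tub. Raised by its lip, the lid tips about this edge.
- rest (a point): Middle of the crossbar of the lid rest, a steel wire frame 8 mm thick behind the tub, fixed to the holder: tub x = 76, y = 0, z = 126 mm (bar's axis), legs at tub y = -55 and 55. Axes as the tub. Once past upright, the lid falls back against this bar and stays.
- sorter: Black desk sorter, fixed. Origin: centre of its underside, on the work surface; z up, x to its rear, front (-x) roughly to the robot's right (world -y). 160 mm wide (y), x -56 to 60, floor 8 mm thick. Full-width dividers 4 mm thick at x = -50 (top at z = 68), -6, 26 and 58 (tops at z = 88). The two rear slots are full of card cases, up to z = 103.
- slot (a point): Centre of the floor of the sorter's empty slot: sorter x = -28, y = 0, z = 8 mm. Axes as the sorter. The slot is 40 mm wide (sorter x -48 to -8), open above and at both ends (y).
- jar: Loose amber jar with a white cap, 44 mm across, 62 mm high, standing beyond the gap between tub and sorter; origin at the centre of its underside. To be left alone.
There are look-alikes about, which are no part of the job. Of the things that look like the lid, the smaller one is meant.

How it is judged:
By the outcome, as a careful person would: the job done as asked, in the order asked, and still so for the second after the job is handed in, with the robot touching nothing.
It also fails if it takes over 64 s, if anything falls off the work surface, if the arm or the gripper's body presses on something with over 40 N, if the wrist force passes 120 N, or if a joint passes its speed limit or range.

## Working session

There is one attempt and no reset: what is moved stays moved. The work goes in short steps, Python scripts to look and compute and a tool call to move; the robot and the scene stay as the last step left them, time stands still between calls to the robot, and variables do not carry over. Pictures are saved under pics/ and viewed, and the job is handed in when it is done.

Besides the shell and the picture viewer there is one more tool, called after ">>>" by a JSON object that holds its "method" and its "body". send_rows: Moves the arm, as the interface text tells. Its arguments: {"type":"object","properties":{"series":{"type":"array"},"newtons":{"type":"number"}},"required":["series"]}

```bash
mkdir -p pics; cat > h.py <<'E'
import numpy as np, cv2
from plant import readout, optics, env
def snap(n,f):
    c=optics.camera(n); cv2.imwrite('pics/'+f,c['color'][:,:,::-1]); return c
E
python3 - <<'E'
from h import *
import pickle
d={}
for n in ['scene','side','wrist']:
    d[n]=snap(n,n+'0.png'); print(n,d[n]['mtx'].round(1).tolist(),d[n]['R'].round(3).tolist(),d[n]['t'].round(3).tolist())
pickle.dump(d,open('c0.pkl','wb'))
print(readout.observe())
E
```

```text
scene [[433.7, 0.0, 281.3], [0.0, 433.7, 205.7], [0.0, 0.0, 1.0]] [[-0.718, 0.696, 0.008], [0.568, 0.592, -0.572], [-0.403, -0.406, -0.82]] [0.422, -0.253, 1.269]
side [[403.0, 0.0, 277.0], [0.0, 403.0, 206.8], [0.0, 0.0, 1.0]] [[0.995, -0.1, 0.018], [-0.066, -0.765, -0.64], [0.078, 0.636, -0.768]] [-0.578, 0.107, 0.824]
wrist [[325.2, 0.0, 277.0], [0.0, 325.2, 209.4], [0.0, 0.0, 1.0]] [[0.275, -0.961, -0.001], [-0.915, -0.262, 0.307], [-0.295, -0.084, -0.952]] [-0.625, -0.039, 0.379]
{'time_s': 0.15, 'joint_positions': array([ 1.26938735,  0.33270455, -0.06471324,  1.46072705,  0.02160533,
        1.34988517, -0.08851186]), 'qvel': array([-2.20361102e-03, -1.27237740e-03,  1.30299099e-03, -3.29929171e-03,
       -1.46069196e-03, -3.58326434e-05,  4.49848350e-04]), 'tau': array([ 6.51886803e-04, -6.25826740e+01,  4.90508799e-02, -3.91853142e+01,
        1.63082604e-02,  7.35020352e-03,  5.71364797e-05]), 'tcp_pos': array([ 0.17196295, -0.60067429,  0.30332272]), 'tcp_rot': array([ 3.14154851e+00,  1.02761106e-03, -1.29196908e+00]), 'contact_force': array([-0.03108539,  0.67791294, -0.18321743]), 'ft_torque': array([ 0.00745593, -0.03101373, -0.02560108]), 'opening': 0.9977469638724031}
```

View pics/scene0.png

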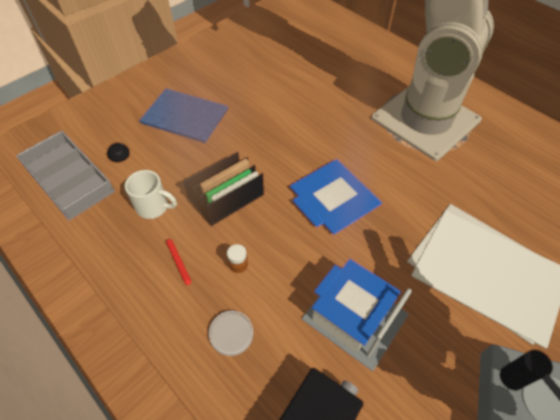

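View pics/side0.png

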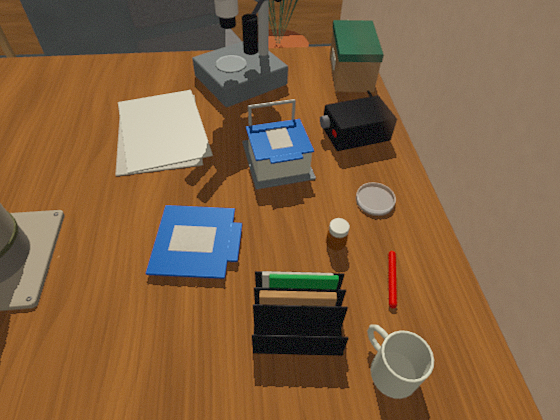

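View pics/wrist0.png

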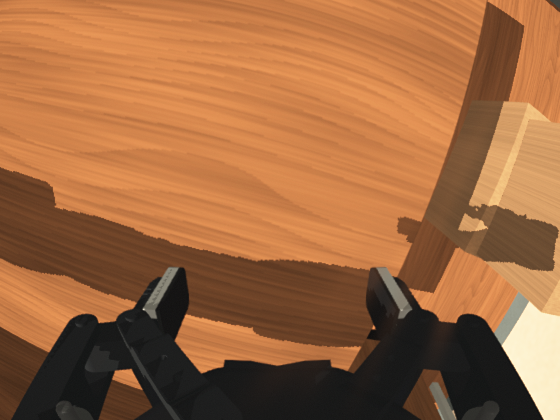

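The side view shows the blue lid on the tub at (280,140) with its lip toward the sorter, and the wire rest behind it at (273,110). The sorter is at (300,315) with its empty slot in front, at about row 325. The jar is at (338,235). The larger flat blue look-alike is at (195,240). Next I'll measure the poses.

```bash
cat >> h.py <<'E'
def ray(c,uv,z):
    K,R,t=c['mtx'],c['R'],c['t']; uv=np.atleast_2d(uv).astype(float)
    d=np.c_[(uv-K[[0,1],[2,2]])/K[0,0],np.ones(len(uv))]@R; o=-R.T@t
    return o+d*((z-o[2])/d[:,2])[:,None]
def proj(c,X):
    p=np.atleast_2d(X)@c['R'].T+c['t']; return p[:,:2]/p[:,2:]*c['mtx'][0,0]+c['mtx'][[0,1],[2,2]]
def tri(c1,u1,c2,u2):
    P=[c['mtx']@np.c_[c['R'],c['t']] for c in(c1,c2)]
    x=cv2.triangulatePoints(P[0],P[1],np.array(u1,float).reshape(2,1),np.array(u2,float).reshape(2,1)); return (x[:3]/x[3]).ravel()
E
python3 - <<'E'
from h import *
import pickle
d=pickle.load(open('c0.pkl','rb'))
for n,box in [('scene',(250,250,420,370)),('side',(230,80,330,200))]:
    c=d[n]; im=c['color'][box[1]:box[3],box[0]:box[2]]
    cv2.imwrite(f'pics/{n}_tub.png',cv2.resize(im,None,fx=4,fy=4,interpolation=cv2.INTER_CUBIC)[:,:,::-1])
for n,box in [('scene',(190,140,290,240)),('side',(240,260,360,370))]:
    c=d[n]; im=c['color'][box[1]:box[3],box[0]:box[2]]
    cv2.imwrite(f'pics/{n}_sort.png',cv2.resize(im,None,fx=5,fy=5,interpolation=cv2.INTER_CUBIC)[:,:,::-1])
for n in ['scene','side']:
    c=d[n]; hsv=cv2.cvtColor(c['color'],cv2.COLOR_RGB2HSV)
    m=cv2.inRange(hsv,(100,150,90),(125,255,255))
    k,l,s,ce=cv2.connectedComponentsWithStats(m)
    for i in range(1,k):
        if s[i,4]>100:
            cn=cv2.findContours((l==i).astype(np.uint8),cv2.RETR_EXTERNAL,cv2.CHAIN_APPROX_NONE)[0][0]
            ap=cv2.approxPolyDP(cn,2.5,True)[:,0]
            print(n,s[i]); print(np.c_[ap,ray(c,ap,.081)[:,:2].round(3)].tolist())
E
```

```text
scene [ 291  162   55   70 1685]
[[336.0, 162.0, 0.37, -0.032], [291.0, 186.0, 0.503, -0.056], [299.0, 195.0, 0.508, -0.025], [294.0, 201.0, 0.528, -0.02], [315.0, 224.0, 0.539, 0.056], [323.0, 222.0, 0.522, 0.065], [332.0, 231.0, 0.525, 0.095], [345.0, 223.0, 0.489, 0.101], [342.0, 207.0, 0.461, 0.067], [330.0, 213.0, 0.493, 0.059], [311.0, 193.0, 0.483, -0.009], [338.0, 175.0, 0.397, -0.001]]
scene [363 194  17  18 151]
[[370.0, 194.0, 0.386, 0.088], [363.0, 211.0, 0.435, 0.108], [379.0, 203.0, 0.391, 0.119]]
scene [ 313  261   86   83 3003]
[[350.0, 261.0, 0.553, 0.17], [341.0, 270.0, 0.582, 0.171], [334.0, 267.0, 0.588, 0.156], [316.0, 290.0, 0.652, 0.166], [320.0, 297.0, 0.657, 0.181], [313.0, 308.0, 0.684, 0.187], [364.0, 343.0, 0.665, 0.301], [398.0, 291.0, 0.535, 0.282]]
side [252 120  42  12 233]
[[293.0, 122.0, 0.649, 0.29], [255.0, 125.0, 0.554, 0.286], [252.0, 131.0, 0.546, 0.264], [293.0, 125.0, 0.647, 0.279]]
side [ 246  120   68   43 1263]
[[299.0, 120.0, 0.665, 0.297], [295.0, 120.0, 0.655, 0.298], [295.0, 127.0, 0.651, 0.271], [287.0, 129.0, 0.631, 0.265], [294.0, 145.0, 0.64, 0.206], [276.0, 150.0, 0.597, 0.192], [270.0, 149.0, 0.583, 0.197], [265.0, 132.0, 0.577, 0.258], [250.0, 133.0, 0.54, 0.257], [250.0, 127.0, 0.542, 0.279], [246.0, 127.0, 0.532, 0.28], [256.0, 160.0, 0.549, 0.163], [283.0, 161.0, 0.609, 0.154], [301.0, 158.0, 0.651, 0.161], [302.0, 152.0, 0.656, 0.18], [313.0, 151.0, 0.682, 0.182]]
side [ 146  206   96   72 4172]
[[166.0, 206.0, 0.358, 0.044], [146.0, 273.0, 0.334, -0.11], [224.0, 277.0, 0.472, -0.131], [226.0, 261.0, 0.476, -0.098], [237.0, 260.0, 0.496, -0.098], [241.0, 224.0, 0.507, -0.016], [232.0, 222.0, 0.49, -0.009], [234.0, 209.0, 0.495, 0.024]]
```

View pics/side_tub.png

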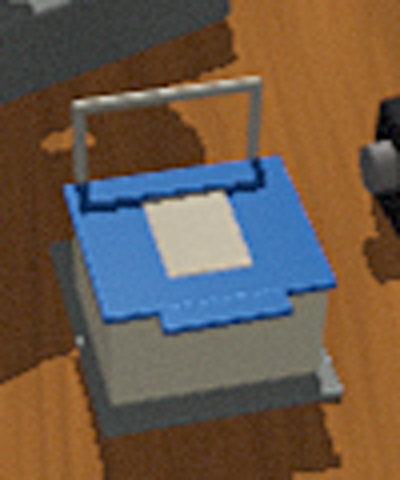

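View pics/side_sort.png

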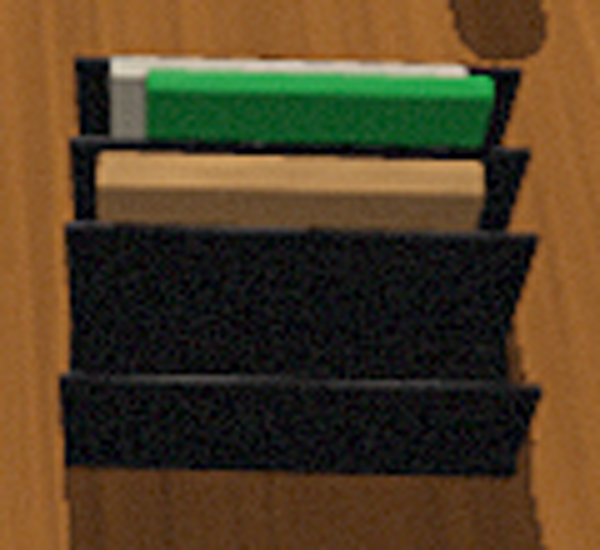

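View pics/scene_sort.png

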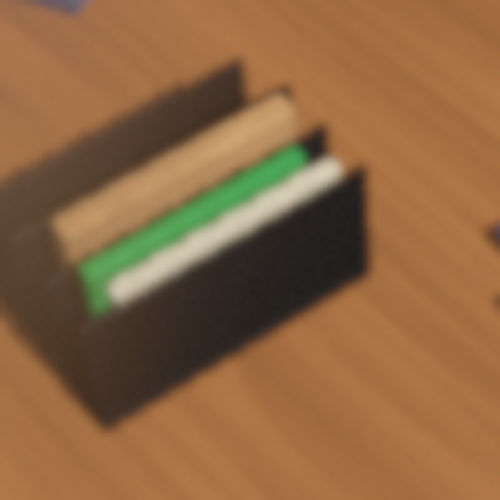

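View pics/scene_tub.png

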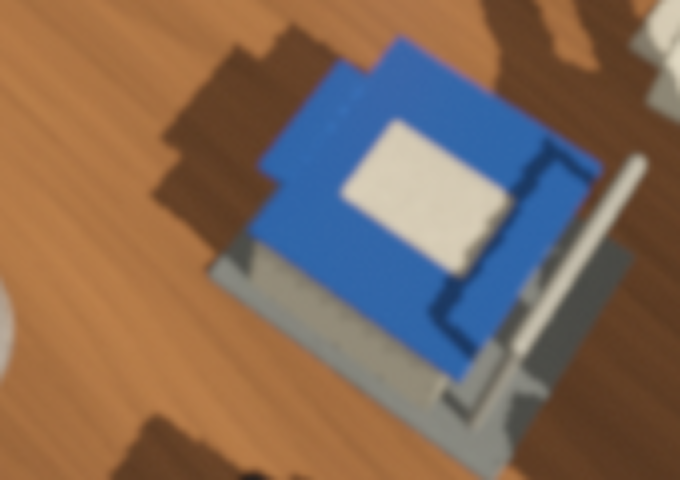

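```bash
cat > fit.py <<'E'
from h import *
import pickle
def rigid(A,B):
    A=np.array(A,float);B=np.array(B,float)
    M,inl=cv2.estimateAffinePartial2D(A,B,ransacReprojThreshold=.02)
    a=np.arctan2(M[1,0],M[0,0]); s=np.hypot(M[0,0],M[1,0])
    R=np.array([[np.cos(a),-np.sin(a)],[np.sin(a),np.cos(a)]])
    t=B.mean(0)-R@A.mean(0); res=(A@R.T+t-B)*1e3
    return a,t,s,res
E
python3 - <<'E'
from fit import *
d=pickle.load(open('c0.pkl','rb')); S,D=d['scene'],d['side']
A=np.array([[-59,69],[-59,-69],[63,-69],[63,69],[-75,38],[-75,-38]])/1e3
sc=ray(S,[[350,260],[312.5,308.5],[364,344],[399.5,290.5],[334.5,265.5],[315,291]],.081)[:,:2]
si=ray(D,[[256,160],[313.5,151.5],[299.5,119.5],[246.5,126.5]],.081)[:,:2]
for nm,(a_,b_) in dict(scene=(A,sc),side=(A[:4],si),both=(np.r_[A,A[:4]],np.r_[sc,si])).items():
    a,t,s,r=rigid(a_,b_); print(nm,np.degrees(a),t,s,r.round(1).tolist())
# sorter tops: side
f=lambda x,y:(240+x/5,260+y/5)
uvD=[f(60,378),f(542,389),f(66,228),f(538,237),f(72,140),f(530,151),f(76,60),f(521,71)]
loc=[(-52,80,68),(-52,-80,68),(-8,80,88),(-8,-80,88),(24,80,88),(24,-80,88),(58,80,88),(58,-80,88)]
B=[ray(D,u,l[2]/1e3)[0,:2] for u,l in zip(uvD,loc)]
g=lambda x,y:(190+x/5,140+y/5)
uvS=[g(240,60),g(366,168),g(325,124)]; locS=[(-50,80,68) ,(60,80,88),(26,80,88)]
BS=[ray(S,u,l[2]/1e3)[0,:2] for u,l in zip(uvS,locS)]
print(np.c_[np.array(loc),np.array(B).round(4)]); print(np.c_[np.array(locS),np.array(BS).round(4)])
a,t,s,r=rigid(np.array(loc)[:,:2]/1e3,B); print(np.degrees(a),t,s,r.round(1).tolist())
R=np.array([[np.cos(a),-np.sin(a)],[np.sin(a),np.cos(a)]])
print('slot',R@[-.028,0]+t)
# bar triangulated ends, jar
print(tri(S,(250+640/4,250+160/4),D,(230+75/4,80+103/4)))
print('jar',ray(D,[(338,227)],.062),ray(S,[(237,252)],.062))
E
```

```text
scene 98.61486767518241 [0.60894322 0.23373924] 0.9717179988931235 [[-1.7, -3.7], [0.4, -1.8], [1.1, 4.0], [-0.5, 2.6], [-1.8, -0.8], [2.5, -0.4]]
side 97.39020072256118 [0.607885   0.22890791] 0.9783554016602075 [[-1.5, -1.2], [1.5, -0.7], [2.1, 1.4], [-2.1, 0.5]]
both 98.17155660454917 [0.60863943 0.23182422] 0.9714705186682547 [[-2.5, -5.1], [-0.3, -4.3], [1.4, 1.7], [-0.4, 1.3], [-2.7, -2.5], [1.7, -2.7], [0.2, 0.9], [2.9, 3.2], [1.9, 5.2], [-2.0, 2.4]]
[[-52.      80.      68.       0.5148  -0.2371]
 [-52.     -80.      68.       0.6719  -0.2556]
 [ -8.      80.      88.       0.52    -0.194 ]
 [ -8.     -80.      88.       0.6769  -0.2118]
 [ 24.      80.      88.       0.5241  -0.1615]
 [ 24.     -80.      88.       0.6809  -0.1801]
 [ 58.      80.      88.       0.5276  -0.1301]
 [ 58.     -80.      88.       0.6843  -0.1487]]
[[-50.      80.      68.       0.5158  -0.2329]
 [ 60.      80.      88.       0.5281  -0.1247]
 [ 26.      80.      88.       0.5239  -0.1586]]
83.30131612110557 [ 0.59942051 -0.1953037 ] 0.9861725938972021 [[-0.9, -0.5], [0.9, -0.7], [-1.0, 0.1], [1.1, -0.8], [-1.4, -0.7], [0.8, -0.7], [-0.9, 1.7], [1.3, 1.7]]
slot [ 0.59615437 -0.22311256]
[0.54131455 0.30129343 0.12749125]
jar [[ 0.70131703 -0.02559265  0.062     ]] [[ 0.70412799 -0.01928181  0.062     ]]
```

>>> {"method": "send_rows", "body": {"series": [0, -0.0276, -0.029, 0, 0, 0, -0.0276, -0.029, 0, 0, 0, -0.0276, -0.029, 0, 0, 0, -0.0276, -0.029, 0, 0, 0, -0.0276, -0.029, 0, 0, 0, -0.0276, -0.029, 0, 0, 0, -0.0276, -0.029, 0, 0, 0, -0.0276, -0.029, 0, 0], "newtons": 25}}

```text
time_s: 0.82
tcp_pos: [0.3348, -0.3228, 0.3039]
tcp_rot: [3.141, -0.0, -1.292]
contact_force: [0.2, 0.8, 0.1]
opening: 0.999
```

>>> {"method": "send_rows", "body": {"series": [0, -0.0276, -0.029, 0, 0, 0, -0.0276, -0.029, 0, 0, 0, -0.0276, -0.029, 0, 0, 0, -0.0276, -0.029, 0, 0, 0, -0.0276, -0.029, 0, 0, 0, -0.0276, -0.029, 0, 0, 0, -0.0276, -0.029, 0, 0, 0, -0.0276, -0.029, 0, 0]}}

```text
time_s: 1.48
tcp_pos: [0.4971, -0.0468, 0.3041]
tcp_rot: [-3.141, -0.001, -1.292]
contact_force: [0.7, -1.2, 0.2]
opening: 0.998
```

>>> {"method": "send_rows", "body": {"series": [0, -0.0276, -0.029, 0, 0, 0, -0.0276, -0.029, 0, 0, 0, -0.0276, -0.029, 0, 0, 0, -0.0276, -0.029, 0, 0, 0, -0.0276, -0.029, 0, 0, 0, -0.0276, -0.029, 0, 0, 0, 0, 0, 0, -0.12, 0, 0, 0, 0, -0.12]}}

```text
time_s: 2.15
tcp_pos: [0.618, 0.1621, 0.3027]
tcp_rot: [3.141, 0.002, -1.042]
contact_force: [-0.3, -0.4, 0.3]
opening: 0.999
```

>>> {"method": "send_rows", "body": {"series": [0, 0, 0, 0, -0.12, 0, 0, 0, 0, -0.12, 0, 0, 0, 0, -0.12, 0, 0, 0, 0, -0.12, 0, 0, 0, 0, -0.12, 0, 0, 0, 0, -0.12, 0, 0, 0, 0, -0.12, 0, 0, 0, 0, -0.12]}}

```text
time_s: 2.82
tcp_pos: [0.6182, 0.1583, 0.3036]
tcp_rot: [3.141, 0.0, -0.086]
contact_force: [1.1, -0.0, 0.6]
opening: 1.0
```

>>> {"method": "send_rows", "body": {"series": [0, 0, 0, 0.025, -0.12, 0, 0, 0, 0.025, -0.11, 0, 0, 0, 0.02, 0, 0, 0, 0, 0.0, 0]}}

```text
time_s: 3.15
tcp_pos: [0.6169, 0.1572, 0.2293]
tcp_rot: [3.141, 0.006, 0.138]
contact_force: [-1.3, -0.6, -1.2]
opening: 1.002
```

```bash
python3 - <<'E'
from h import *
import pickle
d={n:snap(n,n+'1.png') for n in ['wrist','side']}
pickle.dump(d,open('c1.pkl','wb'))
o=readout.observe();print(o['tcp_pos'],o['tcp_rot'],o['joint_positions'].round(2))
c=d['wrist'];print(c['R'].round(3).tolist(),(-c['R'].T@c['t']).round(3))
E
```

```text
[0.61819122 0.15827619 0.23389626] [-3.14152100e+00  1.10422192e-03  1.37000776e-01] [ 0.35  0.59 -0.95  1.47  0.48  1.33 -0.5 ]
[[0.99, 0.137, -0.006], [0.133, -0.942, 0.308], [0.037, -0.306, -0.951]] [0.608 0.235 0.299]
```

View pics/wrist1.png

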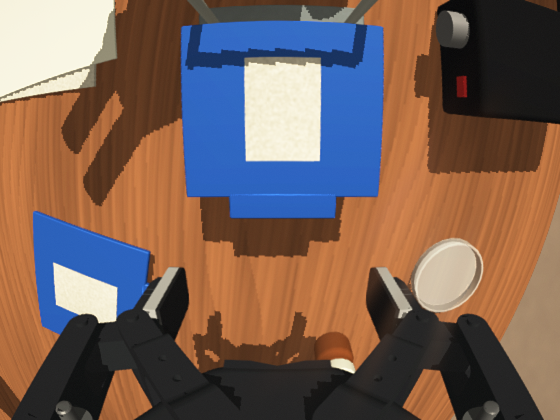

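View pics/side1.png

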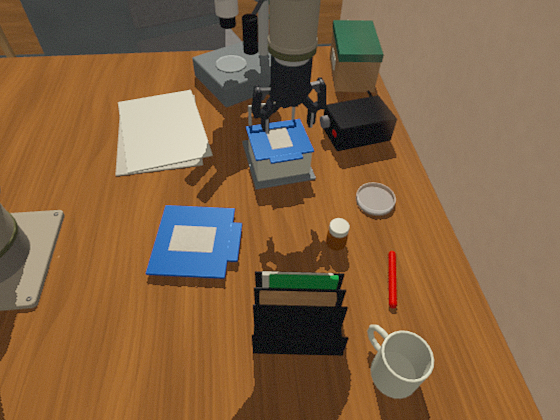

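The wrist view shows the lip front edge from about (230,217) to (335,218) and the plate's front corners at (187,197) and (379,196). I'll refine the lid pose from these.

```bash
cat >> h.py <<'E'
def fray(c,uv,z):
    K,R,t=c['mtx'],c['R'],c['t']; uv=np.atleast_2d(uv).astype(float)
    p=(uv-K[[0,1],[2,2]]); r=np.hypot(*p.T); th=r/K[0,0]
    d=np.c_[p/np.maximum(r,1e-9)[:,None]*np.sin(th)[:,None],np.cos(th)]@R; o=-R.T@t
    return o+d*((z-o[2])/d[:,2])[:,None]
E
python3 - <<'E'
from fit import *
c=pickle.load(open('c1.pkl','rb'))['wrist']
hsv=cv2.cvtColor(c['color'],cv2.COLOR_RGB2HSV)
m=cv2.inRange(hsv,(100,150,60),(125,255,255)); m[:, :170]=0; m[:,400:]=0; m[240:]=0
cn=max(cv2.findContours(m,cv2.RETR_EXTERNAL,cv2.CHAIN_APPROX_NONE)[0],key=cv2.contourArea)
ap=cv2.approxPolyDP(cn,3,True)[:,0]; P=fray(c,ap,.081)
print(np.c_[ap,P[:,:2].round(4)])
# manual corners: lip bottom edges at z=.081 top? print several
uv=[(187.5,196.5),(379.5,196),(384,27),(181,26),(230.5,217.5),(335,218)]
B=fray(c,uv,.081)[:,:2]
A=np.array([[-59,69],[-59,-69],[63,-69],[63,69],[-75,38],[-75,-38]])/1e3
a,t,s,r=rigid(A,B); print(B.round(4).tolist(),np.degrees(a),t,s,r.round(1).tolist())
u=np.array([np.cos(a),np.sin(a)]);print('lip mid',t-.075*u, 'target',t-.074*u)
E
```

```text
[[1.810e+02 2.800e+01 5.341e-01 2.831e-01]
 [1.880e+02 1.960e+02 5.517e-01 1.658e-01]
 [2.280e+02 1.960e+02 5.806e-01 1.697e-01]
 [2.310e+02 2.170e+02 5.842e-01 1.545e-01]
 [3.340e+02 2.170e+02 6.571e-01 1.647e-01]
 [3.360e+02 1.960e+02 6.556e-01 1.802e-01]
 [3.770e+02 1.940e+02 6.851e-01 1.861e-01]
 [3.820e+02 1.110e+02 6.770e-01 2.443e-01]
 [3.810e+02 2.700e+01 6.677e-01 3.028e-01]
 [2.460e+02 2.100e+01 5.779e-01 2.909e-01]]
[[0.5513, 0.1654], [0.6873, 0.1849], [0.6698, 0.3034], [0.5339, 0.2846], [0.5839, 0.154], [0.658, 0.1641]] 98.07775968045392 [0.6107159  0.23282721] 0.9898277209126769 [[-0.7, -0.7], [0.0, -0.8], [0.3, 1.5], [-0.3, 0.9], [-0.2, -0.8], [0.9, -0.2]]
lip mid [0.62125467 0.15857134] target [0.62111416 0.15956142]
```

>>> {"method": "send_rows", "body": {"series": [0, 0.003, -0.0008, 0.03, 0, 0, 0, 0, 0.03, 0, 0, 0, 0, 0.025, 0, 0, 0, 0, 0.007, 0, 0, 0, 0, 0, 0]}}

```text
time_s: 3.67
tcp_pos: [0.621, 0.1595, 0.1416]
tcp_rot: [3.141, 0.001, 0.138]
contact_force: [-0.2, 0.6, 0.0]
opening: 1.002
```

```bash
python3 - <<'E'
from h import *
snap('wrist','wrist2.png'); c=snap('side','side2.png')
cv2.imwrite('pics/side2c.png',cv2.resize(c['color'][40:200,200:360],None,fx=4,fy=4,interpolation=cv2.INTER_CUBIC)[:,:,::-1])
o=readout.observe();print(o['tcp_pos'],o['tcp_rot'],o['contact_force'])
E
```

```text
[0.62202823 0.16024039 0.14418482] [-3.14114716e+00 -2.45172720e-03  1.37731116e-01] [0.45011543 0.14609034 0.33913547]
```

View pics/wrist2.png

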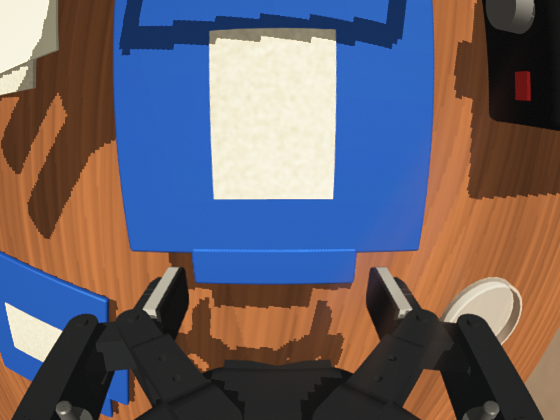

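View pics/side2c.png

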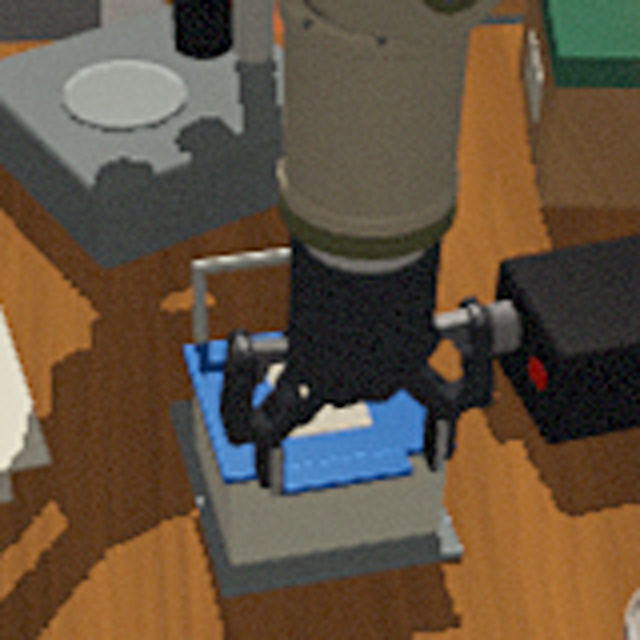

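```bash
python3 - <<'E'
from h import *
from scipy.spatial.transform import Rotation as Ro
c=optics.camera('wrist');o=readout.observe();print(o['tcp_pos'],o['tcp_rot'])
T=Ro.from_euler('xyz',o['tcp_rot']).as_matrix()
for p in [(x,y,z) for x in(-.0425,.0425) for y in(-.011,.011) for z in (.041,.06)]:
    X=T@np.array(p)+o['tcp_pos']; q=c['R']@X+c['t']; th=np.arctan2(np.hypot(q[0],q[1]),q[2]); u=q[:2]/np.hypot(q[0],q[1])*th*c['mtx'][0,0]+c['mtx'][[0,1],[2,2]]
    print(p,u.round(1))
E
```

```text
[0.62218017 0.16030155 0.14445318] [-3.14111130e+00 -3.12758748e-03  1.37741631e-01]
(-0.0425, -0.011, 0.041) [170.5 282.8]
(-0.0425, -0.011, 0.06) [182.4 261.8]
(-0.0425, 0.011, 0.041) [178.2 325.2]
(-0.0425, 0.011, 0.06) [188.1 301.7]
(0.0425, -0.011, 0.041) [379.6 283. ]
(0.0425, -0.011, 0.06) [368.2 262. ]
(0.0425, 0.011, 0.041) [372.2 325.5]
(0.0425, 0.011, 0.06) [362.7 301.8]
```

>>> {"method": "send_rows", "body": {"series": [0, -0.0015, 0, 0.007, 0, 0, 0, 0, 0.0065, 0, 0, 0, 0, 0, 0, 60, 0, 0, 0, 0, 60, 0, 0, 0, 0, 60, 0, 0, 0, 0], "newtons": 25}}

```text
time_s: 4.32
tcp_pos: [0.6197, 0.1594, 0.1286]
tcp_rot: [3.141, -0.0, 0.138]
contact_force: [-1.1, -1.0, 0.2]
opening: 0.876
```

```bash
python3 - <<'E'
from h import *
snap('wrist','wrist3.png'); c=snap('side','side3.png')
cv2.imwrite('pics/side3c.png',cv2.resize(c['color'][40:200,200:360],None,fx=4,fy=4,interpolation=cv2.INTER_CUBIC)[:,:,::-1])
o=readout.observe();print(o['tcp_pos'],o['tcp_rot'],o['contact_force'],o['opening'])
E
```

```text
[0.61968828 0.15947897 0.12860895] [ 3.14148785e+00 -9.54736201e-05  1.38023132e-01] [-1.12334348 -0.07429436  1.91657014] 0.8742777495881827
```

View pics/wrist3.png

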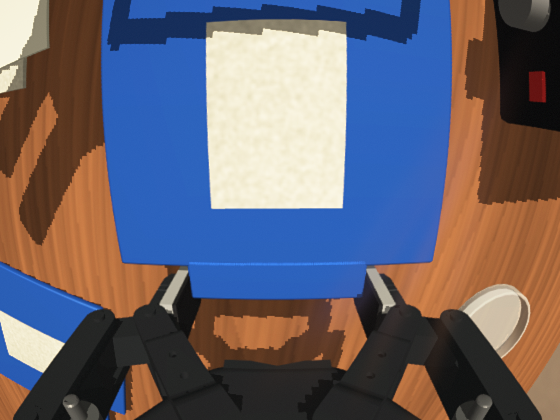

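View pics/side3c.png

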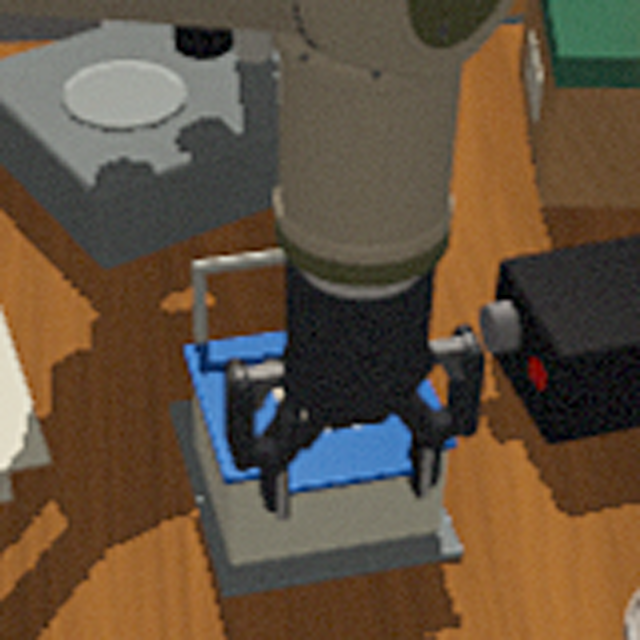

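```bash
python3 - <<'E'
import numpy as np
th=np.r_[0,5,10,np.arange(17,98,8),97]
r=np.where(th<45,125,125-5*(th-45)/52)
a=np.radians(th+1.15); P=np.c_[-r*np.cos(a),r*np.sin(a)]
D=np.diff(P,axis=0)
for t,p,d in zip(th[1:],P[1:],D): print(t,p.round(1),'dy',-d[0].round(1),'dz',-d[1].round(1))
E
```

```text
5 [-124.3   13.4] dy -0.7 dz -10.9
10 [-122.6   24.2] dy -1.6 dz -10.8
17 [-118.8   38.9] dy -3.9 dz -14.8
25 [-112.2   55.1] dy -6.6 dz -16.2
33 [-103.4   70.2] dy -8.8 dz -15.1
41 [-92.7  83.9] dy -10.8 dz -13.7
49 [-79.9  95.7] dy -12.8 dz -11.8
57 [-65.4 105.2] dy -14.5 dz -9.5
65 [-49.8 112.6] dy -15.6 dz -7.4
73 [-33.4 117.7] dy -16.4 dz -5.1
81 [-16.6 120.4] dy -16.8 dz -2.7
89 [  0.3 120.8] dy -16.9 dz -0.4
97 [ 17.  118.8] dy -16.7 dz 2.0
97 [ 17.  118.8] dy -0.0 dz -0.0
```

>>> {"method": "send_rows", "body": {"series": [255, 0, 0, 0, 0, 255, 0, 0, 0, 0, 255, 0, -0.0007, -0.0109, 0, 255, 0, -0.0017, -0.0107, 0, 255, 0, 0, 0, 0], "newtons": 25}}

```text
time_s: 4.83
tcp_pos: [0.6202, 0.163, 0.153]
tcp_rot: [-3.141, -0.004, 0.138]
contact_force: [-0.2, 0.9, -0.7]
opening: 0.875
```

```bash
python3 - <<'E'
from h import *
snap('wrist','wrist4.png'); c=snap('side','side4.png')
cv2.imwrite('pics/side4c.png',cv2.resize(c['color'][40:200,200:360],None,fx=4,fy=4,interpolation=cv2.INTER_CUBIC)[:,:,::-1])
o=readout.observe();print(o['tcp_pos'],o['tcp_rot'],o['contact_force'],o['opening'])
E
```

```text
[0.61965237 0.1621664  0.15091322] [-3.14158962e+00 -1.60957419e-03  1.38262953e-01] [ 0.11258676  0.46555867 -1.47082848] 0.8720168657678
```

View pics/wrist4.png

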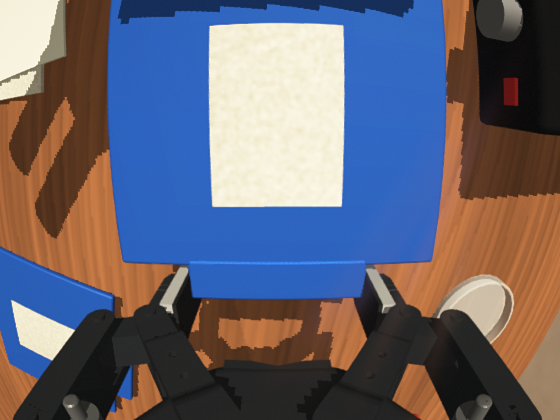

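View pics/side4c.png

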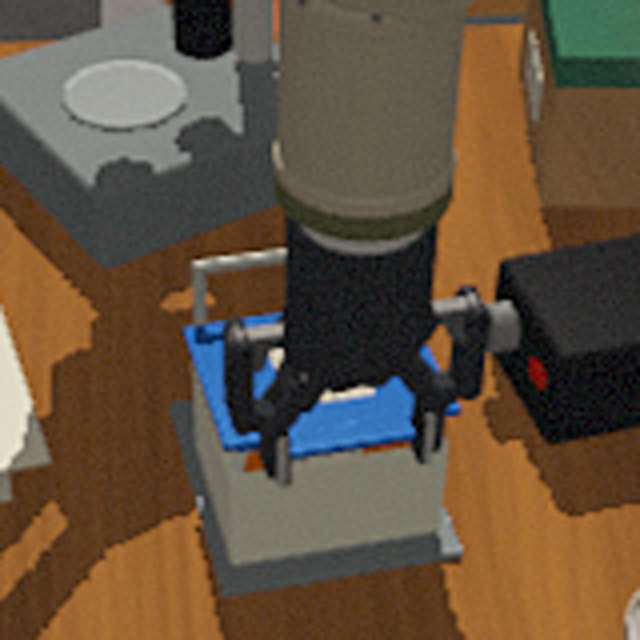

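The lid lifted with the grip, but it may be staying too level. I'll measure how far the rear edge has risen.

```bash
python3 - <<'E'
from h import *
import pickle
d={n:optics.camera(n) for n in ['scene','side']}; pickle.dump(d,open('c4.pkl','wb'))
for n,box in [('scene',(260,240,420,360)),('side',(220,80,340,190))]:
    im=d[n]['color'][box[1]:box[3],box[0]:box[2]]
    cv2.imwrite(f'pics/{n}4d.png',cv2.resize(im,None,fx=5,fy=5,interpolation=cv2.INTER_CUBIC)[:,:,::-1])
a=np.radians(98.08);R=np.array([[np.cos(a),-np.sin(a)],[np.sin(a),np.cos(a)]]);t=np.array([.6107,.2328])
for z in (.081,.088,.097):
  for lp in [(63,69),(63,-69)]:
    X=np.r_[R@(np.array(lp)/1e3)+t,z]
    print(z,lp,'scene',(proj(d['scene'],X)[0]-[260,240])*5,'side',(proj(d['side'],X)[0]-[220,80])*5)
print(readout.observe()['contact_force'])
E
```

```text
0.081 (63, 69) scene [699.66339055 259.25008734] side [132.3691876 227.9765251]
0.081 (63, -69) scene [519.2100285  531.51230651] side [403.84108235 189.49580371]
0.088 (63, 69) scene [703.7338546  252.08302926] side [131.78277143 216.52228664]
0.088 (63, -69) scene [522.30943299 525.73001862] side [404.72468254 178.09741752]
0.097 (63, 69) scene [709.0472843  242.72742293] side [131.01927714 201.60925014]
0.097 (63, -69) scene [526.36009211 518.17305814] side [405.87476936 163.26137083]
[-0.2645356  -1.41025523 -1.47426241]
```

View pics/scene4d.png

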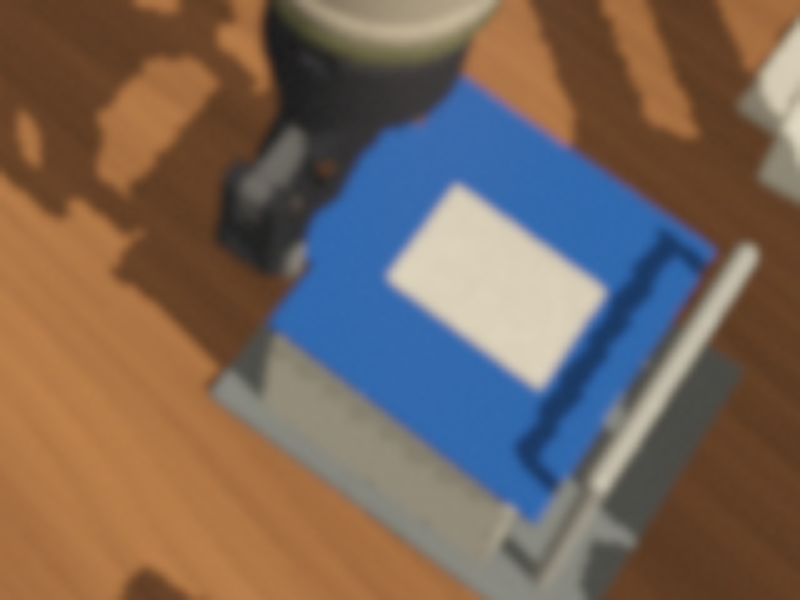

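View pics/side4d.png

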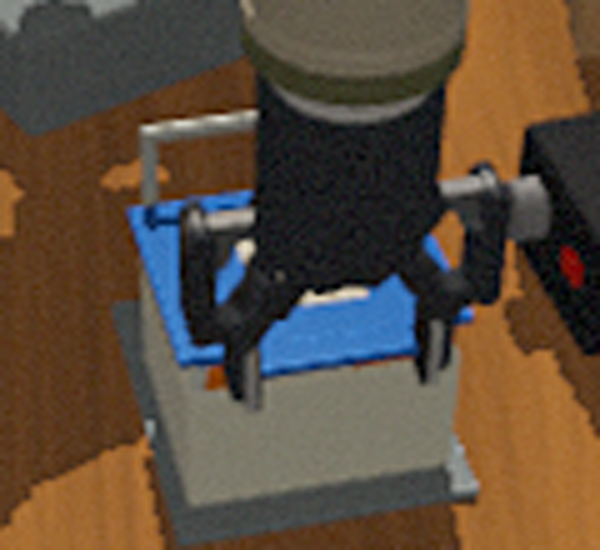

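The rear rose about 12 mm, so the lid is pinned in the grip and not pivoting. I'll lower it so the ridge re-enters the rim, reduce the grip to its minimum, and try again.

>>> {"method": "send_rows", "body": {"series": [255, 0, 0.0022, 0.007, 0, 255, 0, 0, 0.007, 0, 35, 0, 0, 0, 0, 35, 0, 0, 0, 0], "newtons": 20}}

```text
time_s: 5.37
tcp_pos: [0.6192, 0.1593, 0.1349]
tcp_rot: [3.141, 0.002, 0.138]
contact_force: [-0.4, -0.4, -0.4]
opening: 0.877
```

```bash
cat > look.py <<'E'
from h import *
import sys
n=sys.argv[1]; d={k:optics.camera(k) for k in ['scene','side']}
A=cv2.resize(d['scene']['color'][180:360,250:430],None,fx=3.3,fy=3.3,interpolation=cv2.INTER_CUBIC)
B=cv2.resize(d['side']['color'][30:200,200:340],None,fx=3.3,fy=3.3,interpolation=cv2.INTER_CUBIC)
h=min(A.shape[0],B.shape[0]); im=np.hstack([A[:h,:400],B[:h,:400]]); cv2.imwrite(f'pics/{n}.png',np.hstack([A[-h:,:400+0] if 0 else A[-h:],B[:h]])[:, :,::-1][:, :800+260][: , :] if 0 else cv2.resize(np.hstack([A[-h:],B[:h]]),(800,int(h*800/(A.shape[1]+B.shape[1]))))[:,:,::-1])
o=readout.observe();print(o['tcp_pos'].round(4),o['tcp_rot'].round(3),o['contact_force'].round(1),o['opening'],o['time_s'])
E
python3 look.py l5
```

```text
[0.6195 0.1597 0.1358] [-3.142  0.     0.138] [-0.1  0.3 -1. ] 0.8731222812992047 5.4667
```

View pics/l5.png

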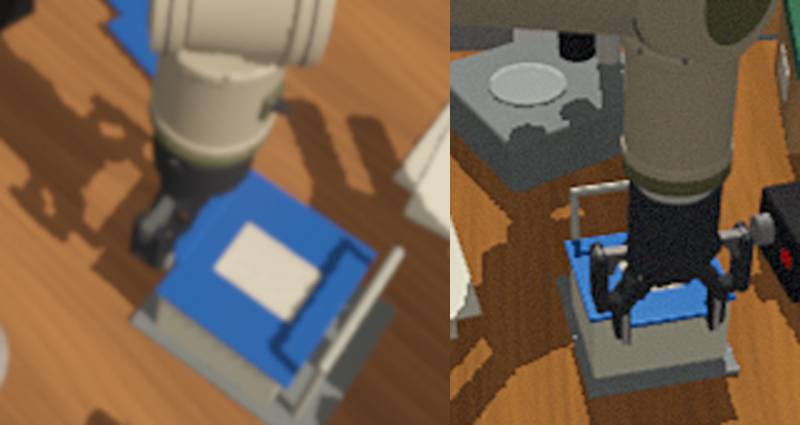

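>>> {"method": "send_rows", "body": {"series": [33, 0, -0.0015, -0.005, 0, 33, 0, -0.0015, -0.007, 0, 33, 0, -0.001, -0.008, 0, 33, 0, 0, 0, 0], "newtons": 20}}

```text
time_s: 5.8
tcp_pos: [0.6198, 0.1646, 0.1586]
tcp_rot: [-3.141, -0.003, 0.139]
contact_force: [0.9, 1.2, -0.8]
opening: 0.872
```

```bash
python3 look.py l6
```

```text
[0.6194 0.1639 0.1568] [ 3.142e+00 -1.000e-03  1.380e-01] [ 0.9 -0.7 -0.9] 0.8726021175545663 5.9
```

View pics/l6.png

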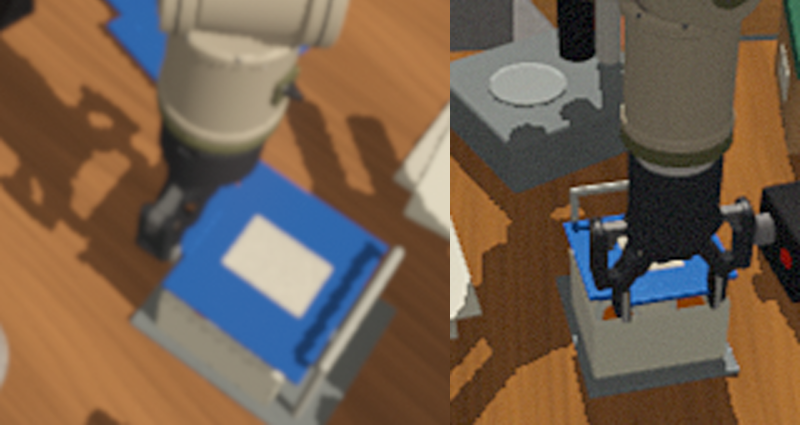

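The lid still comes up level, because the pad contact patch is too large to let it pivot. I'll set it down, re-grip only the front few millimetres of the lip, and lift again.

>>> {"method": "send_rows", "body": {"series": [33, 0, 0.0035, 0.009, 0, 33, 0, 0.001, 0.009, 0, 33, 0, 0, 0.009, 0, 0, 0, 0, 0, 0, 0, 0, 0, 0, 0, 0, 0, 0.0045, 0, 0, 0, 0, 0.004, 0, 0, 0, 0, 0, 0, 0], "newtons": 20}}

```text
time_s: 6.57
tcp_pos: [0.6214, 0.1495, 0.1292]
tcp_rot: [3.141, -0.0, 0.137]
contact_force: [0.3, -0.1, -0.4]
opening: 1.001
```

```bash
python3 look.py l7; python3 -c "
from h import *
snap('wrist','wrist7.png')"
```

```text
[0.6211 0.1503 0.1292] [ 3.141 -0.     0.137] [ 0.3 -1.3 -1.4] 0.9963723197066554 6.6667
```

View pics/l7.png

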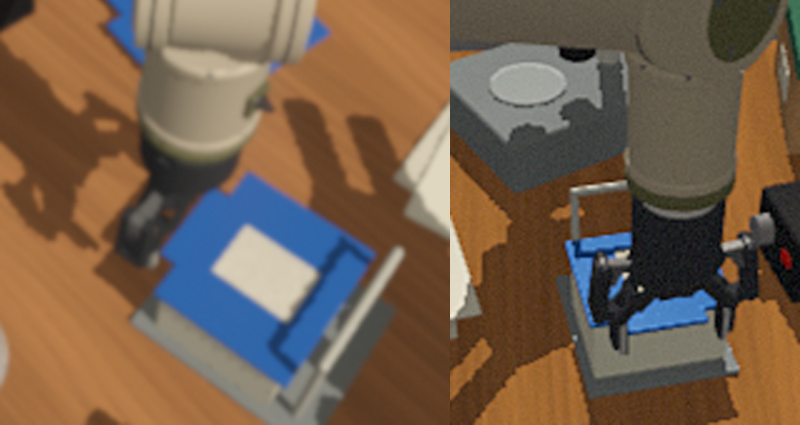

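View pics/wrist7.png

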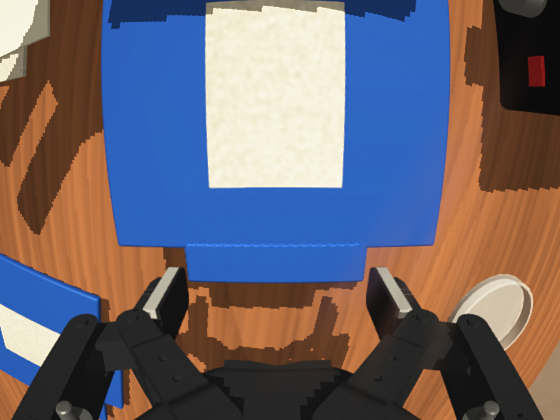

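>>> {"method": "send_rows", "body": {"series": [0, 0, 0.0015, 0, 0, 34, 0, 0, 0, 0, 34, 0, 0, 0, 0, 34, 0, 0, 0, 0, 34, 0, -0.0003, -0.007, 0, 34, 0, -0.0007, -0.008, 0, 34, 0, 0, 0, 0], "newtons": 20}}

```text
time_s: 7.3
tcp_pos: [0.6215, 0.1509, 0.146]
tcp_rot: [-3.141, -0.002, 0.138]
contact_force: [-0.1, 0.4, -0.1]
opening: 0.867
```

```bash
python3 look.py l8
```

```text
[0.6211 0.1505 0.1446] [-3.141e+00 -1.000e-03  1.380e-01] [ 0.   0.2 -0.7] 0.8695776992452305 7.4
```

View pics/l8.png

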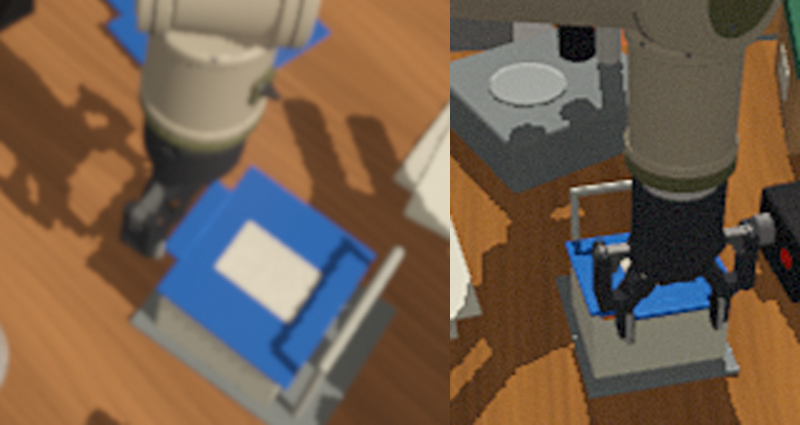

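The lid pivots now, with its rear staying seated. Continuing along the arc.

```bash
python3 - <<'E'
import numpy as np
th=np.r_[6.8,np.arange(13,104,6)]
r=np.where(th<45,128,128-5*(th-45)/55)
a=np.radians(th+1.1); P=np.c_[-r*np.cos(a),r*np.sin(a)]
D=np.diff(P,axis=0)
for t,p,d in zip(th[1:],P[1:],D): print(t,p.round(1),'dy',-d[0].round(1),'dz',-d[1].round(1))
E
```

```text
13.0 [-124.1   31.2] dy -2.6 dz -13.6
19.0 [-120.2   44. ] dy -3.9 dz -12.8
25.0 [-114.9   56.3] dy -5.3 dz -12.3
31.0 [-108.4   68. ] dy -6.5 dz -11.7
37.0 [-100.7   79. ] dy -7.7 dz -11.0
43.0 [-91.9  89.1] dy -8.8 dz -10.1
49.0 [-81.9  97.9] dy -10.0 dz -8.8
55.0 [-70.9 105.5] dy -11.0 dz -7.6
61.0 [-59.2 111.8] dy -11.7 dz -6.3
67.0 [-47.  116.9] dy -12.2 dz -5.1
73.0 [-34.4 120.7] dy -12.6 dz -3.7
79.0 [-21.5 123. ] dy -12.9 dz -2.4
85.0 [ -8.5 124.1] dy -13.0 dz -1.0
91.0 [  4.5 123.7] dy -13.0 dz 0.3
97.0 [ 17.4 122. ] dy -12.8 dz 1.7
103.0 [ 29.9 119. ] dy -12.5 dz 3.0
```

>>> {"method": "send_rows", "body": {"series": [34, 0, -0.0026, -0.0136, 0, 34, 0, -0.0039, -0.0128, 0, 34, 0, -0.0053, -0.0123, 0, 34, 0, -0.0065, -0.0117, 0, 34, 0, 0, 0, 0], "newtons": 20}}

```text
time_s: 7.82
tcp_pos: [0.6187, 0.1713, 0.1981]
tcp_rot: [-3.14, -0.004, 0.14]
contact_force: [-0.1, 1.0, 0.2]
opening: 0.872
```

```bash
python3 look.py l9
```

```text
[0.6185 0.1691 0.1951] [-3.142e+00 -1.000e-03  1.390e-01] [-1.5  0.5 -1.3] 0.8686909428564371 7.9167
```

View pics/l9.png

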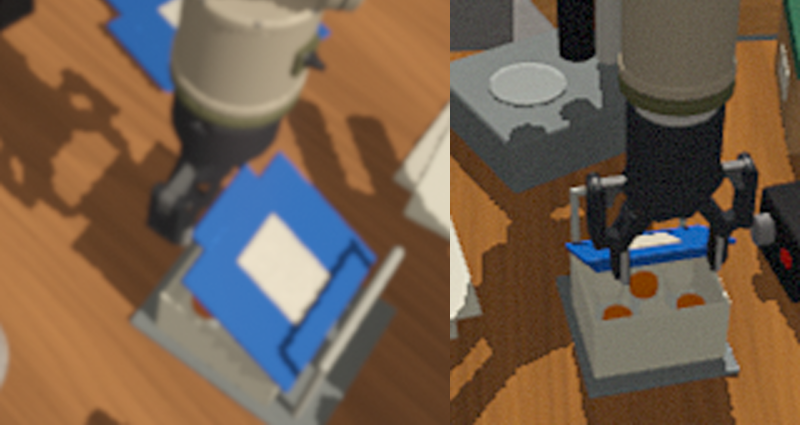

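The lid is tipping properly, at about 30° with the rear corner still at (375,258). Continuing.

>>> {"method": "send_rows", "body": {"series": [34, 0, -0.0077, -0.011, 0, 34, 0, -0.0088, -0.0101, 0, 34, 0, -0.01, -0.0088, 0, 34, 0, -0.011, -0.0076, 0, 34, 0, -0.0117, -0.0063, 0, 34, 0, -0.0122, -0.0051, 0, 34, 0, 0, 0, 0]}}

```text
time_s: 8.5
tcp_pos: [0.609, 0.2333, 0.2451]
tcp_rot: [-3.14, -0.002, 0.142]
contact_force: [-0.0, -0.6, 2.4]
opening: 0.868
```

```bash
python3 look.py l10
```

```text
[0.6099 0.2299 0.2436] [ 3.141 -0.     0.139] [-1.  -2.5  2.6] 0.8672261221144482 8.6
```

View pics/l10.png

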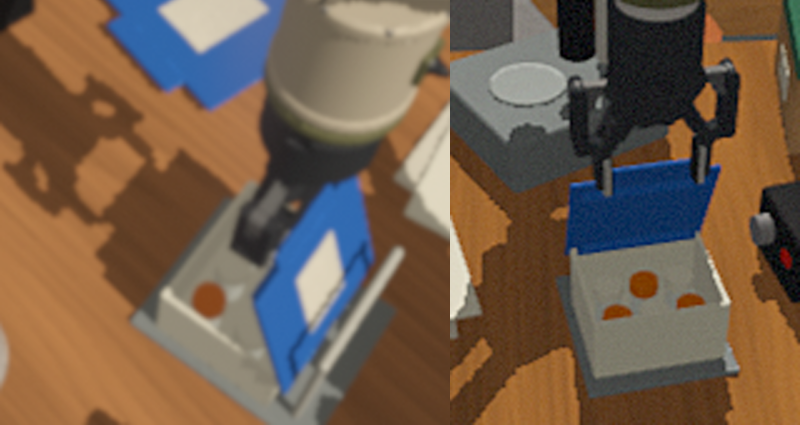

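>>> {"method": "send_rows", "body": {"series": [34, 0, -0.0126, -0.0037, 0, 34, 0, -0.0129, -0.0024, 0, 34, 0, -0.013, -0.001, 0, 34, 0, -0.013, 0.0003, 0, 34, 0, -0.0128, 0.0017, 0, 34, 0, 0, 0, 0]}}

```text
time_s: 9.1
tcp_pos: [0.5999, 0.2952, 0.2475]
tcp_rot: [-3.141, 0.001, 0.141]
contact_force: [0.0, 0.8, 0.0]
opening: 0.866
```

```bash
python3 look.py l11
```

```text
[0.6011 0.2927 0.2477] [3.141e+00 1.000e-03 1.380e-01] [ 0.7  0.1 -0. ] 0.8679454887863421 9.2
```

View pics/l11.png

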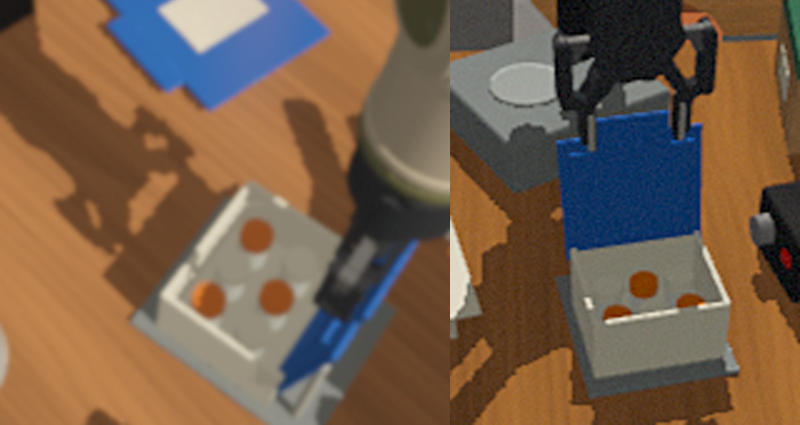

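>>> {"method": "send_rows", "body": {"series": [34, 0, -0.007, 0.001, 0, 34, 0, 0, 0, 0, 15, 0, 0, 0, 0, 0, 0, 0, 0, 0, 0, 0, 0, 0, 0, 0, 0, 0, 0, 0]}}

```text
time_s: 9.7
tcp_pos: [0.6003, 0.2995, 0.2474]
tcp_rot: [3.141, -0.0, 0.138]
contact_force: [0.2, -0.4, 0.6]
opening: 1.002
```

```bash
python3 look.py l12
```

```text
[0.6002 0.2996 0.2474] [ 3.141 -0.     0.138] [-0.7  0.5  0. ] 0.9979870037666191 9.8
```

View pics/l12.png

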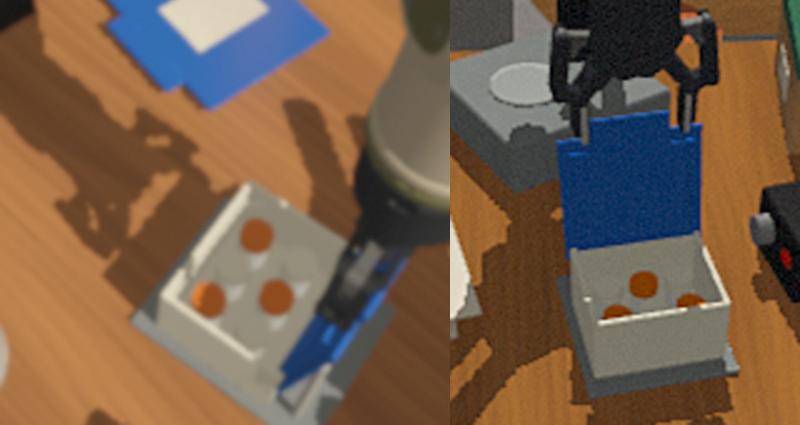

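>>> {"method": "send_rows", "body": {"series": [0, 0, 0, -0.03, 0, 0, 0, 0, -0.03, 0, 0, 0, 0, -0.02, 0.06, 0, 0, 0, 0, 0.12, 0, 0, 0, 0, 0.12, 0, 0, 0, 0, 0.12, 0, 0, 0, 0, 0.12, 0, 0, 0, 0, 0.12]}}

```text
time_s: 10.47
tcp_pos: [0.6001, 0.2997, 0.3275]
tcp_rot: [-3.142, -0.0, -0.528]
contact_force: [-1.1, -0.0, 0.1]
opening: 1.0
```

>>> {"method": "send_rows", "body": {"series": [0, 0, 0, 0, 0.12, 0, 0, 0, 0, 0.12, 0, 0, 0, 0, 0.12, 0, 0, 0, 0, 0.12, 0, 0, 0, 0, 0.12, 0, 0, 0, 0, 0.12, 0, 0, 0, 0, 0.12, 0, 0, 0, 0, 0.068]}}

```text
time_s: 11.13
tcp_pos: [0.6001, 0.2998, 0.3275]
tcp_rot: [-3.141, -0.0, -1.437]
contact_force: [-0.2, 1.3, 0.9]
opening: 0.999
```

```bash
python3 - <<'E'
from h import *
import pickle
d={n:snap(n,n+'13.png') for n in ['wrist','side','scene']}
pickle.dump(d,open('c13.pkl','wb'))
for n,b in [('side',(220,40,340,150)),('scene',(290,230,440,360))]:
    cv2.imwrite(f'pics/{n}13c.png',cv2.resize(d[n]['color'][b[1]:b[3],b[0]:b[2]],None,fx=5,fy=4.5,interpolation=cv2.INTER_CUBIC)[:,:,::-1])
o=readout.observe();print(o['tcp_pos'],o['tcp_rot'],o['joint_positions'].round(2))
E
```

```text
[0.60009162 0.29986613 0.32745502] [-3.14141575e+00 -2.27579258e-04 -1.42780360e+00] [-0.07  0.51 -0.69  1.26  0.32  1.48 -2.15]
```

View pics/wrist13.png

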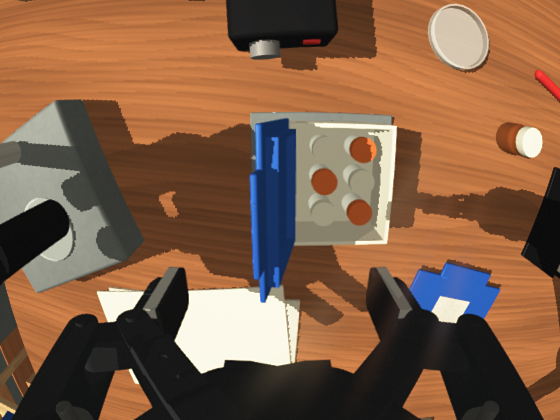

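View pics/side13c.png

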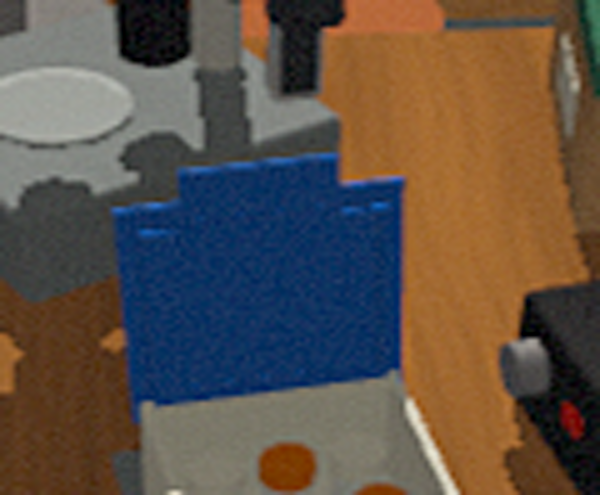

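View pics/scene13c.png

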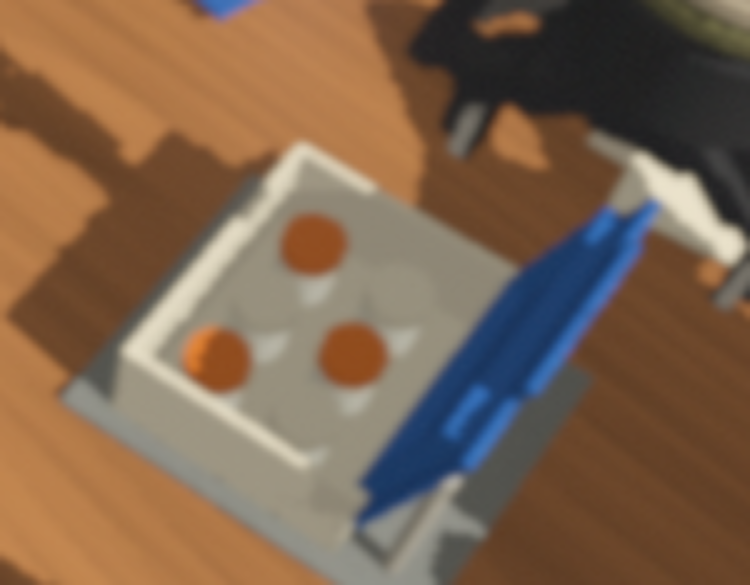

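The lid now leans on the rest by itself, with the gripper clear. Next I'll locate the lip's top edge.

```bash
python3 - <<'E'
from h import *
import pickle
d=pickle.load(open('c13.pkl','rb'))
a=np.radians(98.08);R=np.array([[np.cos(a),-np.sin(a)],[np.sin(a),np.cos(a)]]);t=np.array([.6107,.2328])
def W(x,y,z): return np.r_[R@(np.array([x,y])/1e3)+t,z/1e3]
def fproj(c,X):
    q=c['R']@X+c['t'];h=np.hypot(q[0],q[1]);return q[:2]/h*np.arctan2(h,q[2])*c['mtx'][0,0]+c['mtx'][[0,1],[2,2]]
# predicted lip corners: underside edge near (75,.., 200)
for x in (70,76,82):
  for y in (38,-38):
    X=W(x,y,200); print(x,y,'scene',proj(d['scene'],X)[0].round(1),'side',proj(d['side'],X)[0].round(1),'wrist',fproj(d['wrist'],X).round(1))
b=(340,255,420,335);cv2.imwrite('pics/s13z.png',cv2.resize(d['scene']['color'][b[1]:b[3],b[0]:b[2]],None,fx=7,fy=7,interpolation=cv2.INTER_CUBIC)[:,:,::-1])
b=(230,100,330,310);cv2.imwrite('pics/w13z.png',cv2.resize(d['wrist']['color'][b[1]:b[3],b[0]:b[2]],None,fx=2.8,fy=2.8,interpolation=cv2.INTER_CUBIC)[:,:,::-1])
E
```

```text
70 38 scene [410.6 279.4] side [257.3  79.5] wrist [273.2 282.1]
70 -38 scene [388.9 312.3] side [290.1  75.4] wrist [271.8 174.3]
76 38 scene [413.7 281.3] side [256.8  78. ] wrist [264.6 282.1]
76 -38 scene [392.1 314.4] side [289.4  74. ] wrist [262.1 174.4]
82 38 scene [416.8 283.3] side [256.2  76.5] wrist [256.  282.1]
82 -38 scene [395.3 316.6] side [288.7  72.6] wrist [252.4 174.5]
```

View pics/s13z.png

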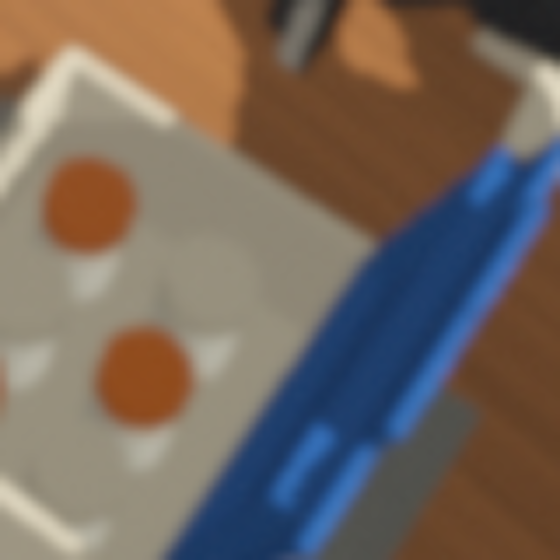

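View pics/w13z.png

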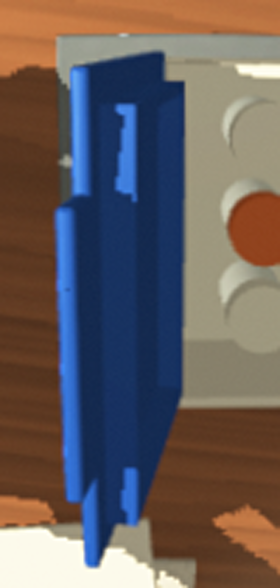

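The lip's mid-line is at about tub x 81, z 199 mm, leaning 10°. I'll lower with the jaws centred at tub x≈62, so that closing them stands the lid upright before they clamp.

>>> {"method": "send_rows", "body": {"series": [0, 0.0059, -0.0016, 0.02, 0, 0, 0, 0, 0.025, 0, 0, 0, 0, 0.025, 0, 0, 0, 0, 0.0075, 0, 60, 0, 0, 0, 0, 100, 0, 0, 0, 0, 120, 0, 0, 0, 0, 130, 0, 0, 0, 0], "newtons": 25}}

```text
time_s: 11.95
tcp_pos: [0.603, 0.2947, 0.2517]
tcp_rot: [-3.139, 0.001, -1.429]
contact_force: [-0.4, 0.9, -0.5]
opening: 0.492
```

```bash
python3 look.py l14;python3 -c "
from h import *
snap('wrist','wrist14.png')"
```

```text
[0.6029 0.2946 0.2512] [-3.14e+00  1.00e-03 -1.43e+00] [-0.   0.8 -0.1] 0.4909733754623227 12.05
```

View pics/wrist14.png

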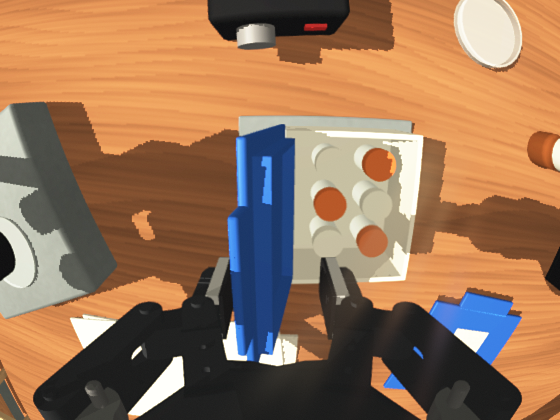

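View pics/l14.png

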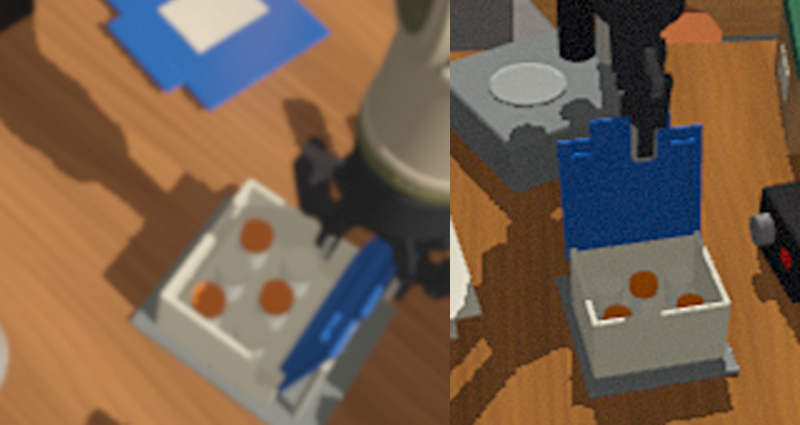

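```bash
python3 - <<'E'
from h import *
from scipy.spatial.transform import Rotation as Ro
a=np.radians(98.08);R=np.array([[np.cos(a),-np.sin(a)],[np.sin(a),np.cos(a)]]);t=np.array([.6107,.2328])
def W(x,y,z): return np.r_[R@(np.array([x,y])/1e3)+t,z/1e3]
d={n:optics.camera(n) for n in ['side','wrist']}
def fproj(c,X):
    q=c['R']@X+c['t'];h=np.hypot(q[0],q[1]);return q[:2]/h*np.arctan2(h,q[2])*c['mtx'][0,0]+c['mtx'][[0,1],[2,2]]
for y in (38,-38): print(fproj(d['wrist'],W(79,y,199)),proj(d['side'],W(79,y,199)))
o=readout.observe();T=Ro.from_euler('xyz',o['tcp_rot']).as_matrix()
for p in [(-.02,-.011,.065),(-.02,.011,.065),(.02,-.011,.065),(.02,.011,.065)]:
    X=T@np.array(p)+o['tcp_pos'];print(p,fproj(d['wrist'],X),proj(d['side'],X),R.T@(X[:2]-t))
b=(230,50,320,130);cv2.imwrite('pics/s14z.png',cv2.resize(d['side']['color'][b[1]:b[3],b[0]:b[2]],None,fx=7,fy=7,interpolation=cv2.INTER_CUBIC)[:,:,::-1])
E
```

```text
[241.95094437 359.65398555] [[256.49794839  77.65295639]]
[232.46151096 217.89433151] [[289.04863559  73.67696336]]
(-0.02, -0.011, 0.065) [232.53865246 261.40742115] [[277.47717035  79.57426281]] [ 0.08202838 -0.01174782]
(-0.02, 0.011, 0.065) [235.19912085 300.5852505 ] [[268.18095878  80.73286746]] [0.08203036 0.01025218]
(0.02, -0.011, 0.065) [318.48074537 261.44111933] [[281.75123821  89.43389512]] [ 0.04202838 -0.0117442 ]
(0.02, 0.011, 0.065) [315.99462966 300.63999395] [[272.21708916  90.66419729]] [0.04203036 0.01025579]
```

View pics/s14z.png

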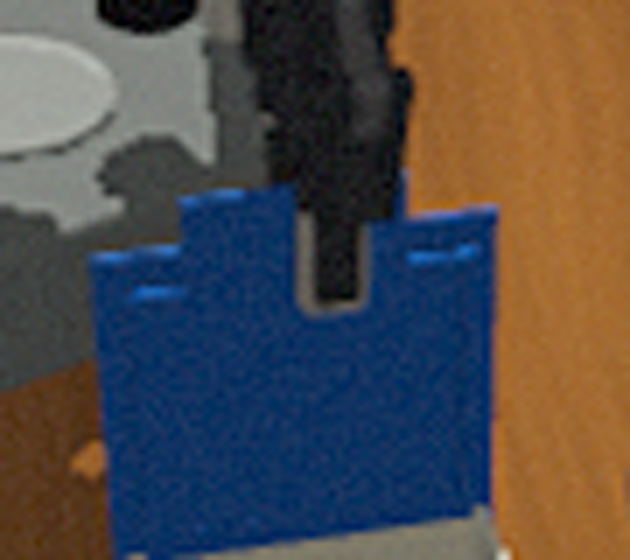

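>>> {"method": "send_rows", "body": {"series": [145, 0, 0, 0, 0, 160, 0, 0, 0, 0, 175, 0, 0, 0, 0, 190, 0, 0, 0, 0, 205, 0, 0, 0, 0, 220, 0, 0, 0, 0, 235, 0, 0, 0, 0, 255, 0, 0, 0, 0], "newtons": 25}}

```text
time_s: 12.87
tcp_pos: [0.6027, 0.294, 0.25]
tcp_rot: [-3.141, -0.0, -1.43]
contact_force: [-0.0, 0.2, 0.7]
opening: 0.053
```

```bash
python3 look.py l15;python3 -c "
from h import *
snap('wrist','wrist15.png')"
```

```text
[0.6026 0.2942 0.25  ] [-3.141 -0.    -1.43 ] [-0.2 -1.2  1.1] 0.053490365223793544 12.9667
```

View pics/wrist15.png

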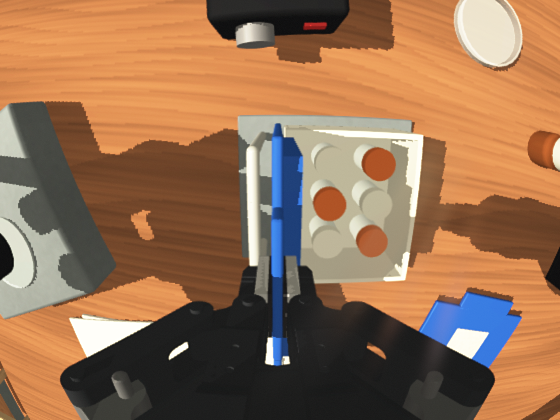

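View pics/l15.png

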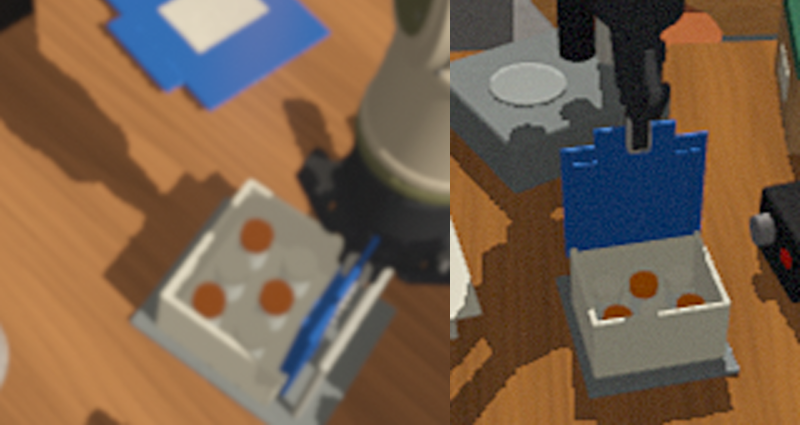

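The lid is upright and clamped, with the opening at 4.5 mm. Firming up the grip and lifting straight up.

>>> {"method": "send_rows", "body": {"series": [255, 0, 0, 0, 0, 255, 0, 0, -0.008, 0, 255, 0, 0, -0.015, 0, 255, 0, 0, -0.02, 0, 255, 0, 0, -0.025, 0, 255, 0, 0, -0.02, 0, 255, 0, 0, -0.012, 0, 255, 0, 0, 0, 0], "newtons": 50}}

```text
time_s: 13.68
tcp_pos: [0.6029, 0.2948, 0.353]
tcp_rot: [-3.138, 0.001, -1.43]
contact_force: [0.5, 0.8, -0.9]
opening: 0.043
```

```bash
python3 look.py l16
```

```text
[0.6025 0.2942 0.3492] [ 3.141 -0.    -1.43 ] [ 0.1  0.  -2.2] 0.04382771883895116 13.7833
```

View pics/l16.png

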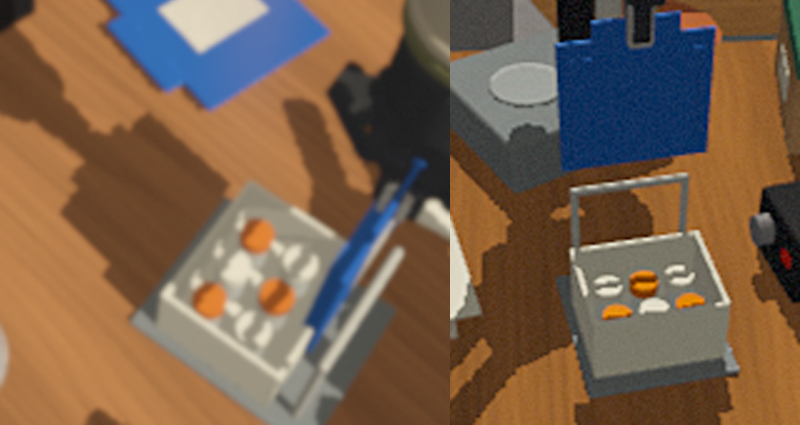

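The lid is held upright and is clear of the rest. Carrying it to above the sorter.

>>> {"method": "send_rows", "body": {"series": [255, 0.02, 0.003, 0, 0, 255, 0.032, 0.0049, 0, 0, 255, 0.036, 0.0055, 0, 0, 255, 0.036, 0.0055, 0, 0, 255, 0.036, 0.0055, 0, 0, 255, 0.036, 0.0055, 0, 0, 255, 0.036, 0.0055, 0, 0, 255, 0.036, 0.0055, 0, 0]}}

```text
time_s: 14.45
tcp_pos: [0.5989, 0.021, 0.348]
tcp_rot: [3.139, 0.0, -1.43]
contact_force: [0.6, -0.9, -1.4]
opening: 0.044
```

>>> {"method": "send_rows", "body": {"series": [255, 0.036, 0.0055, 0, 0, 255, 0.036, 0.0055, 0, 0, 255, 0.036, 0.0055, 0, 0, 255, 0.036, 0.0055, 0, 0, 255, 0.034, 0.0052, 0, 0, 255, 0.025, 0.0038, 0, 0, 255, 0.015, 0.0023, 0, 0, 255, 0.0, 0.0, 0, 0]}}

```text
time_s: 15.12
tcp_pos: [0.5963, -0.2018, 0.3478]
tcp_rot: [3.139, -0.0, -1.436]
contact_force: [-0.5, -0.4, -1.8]
opening: 0.047
```

>>> {"method": "send_rows", "body": {"series": [255, 0, 0, 0, 0.06, 255, 0.01, 0.0, 0, 0.1, 255, 0.01, 0, 0, 0.07, 255, 0.0, 0.0, 0, 0.028, 255, 0, 0, 0, 0, 255, 0, 0, 0, 0]}}

```text
time_s: 15.62
tcp_pos: [0.5981, -0.2157, 0.3492]
tcp_rot: [3.141, 0.001, -1.685]
contact_force: [-0.4, -0.4, -1.4]
opening: 0.047
```

```bash
python3 - <<'E'
from h import *
import pickle
d={n:snap(n,n+'17.png') for n in ['wrist','side','scene']}
pickle.dump(d,open('c17.pkl','wb'))
o=readout.observe();print(o['tcp_pos'],o['tcp_rot'],o['joint_positions'].round(2),o['opening'],o['contact_force'])
E
```

```text
[ 0.59806645 -0.21630491  0.34971257] [ 3.14134320e+00  4.07999828e-04 -1.68569534e+00] [ 0.63  0.38 -0.48  1.34  0.17  1.47 -1.53] 0.04686078598033946 [ 0.22580985 -0.30930501 -1.00947269]
```

View pics/wrist17.png

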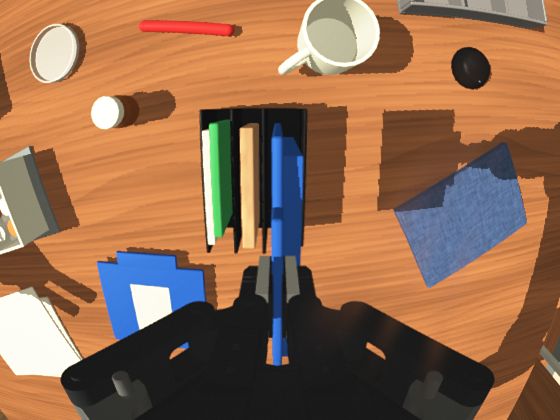

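View pics/side17.png

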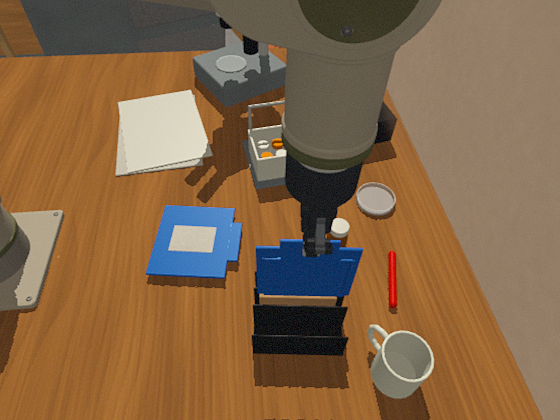

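View pics/scene17.png

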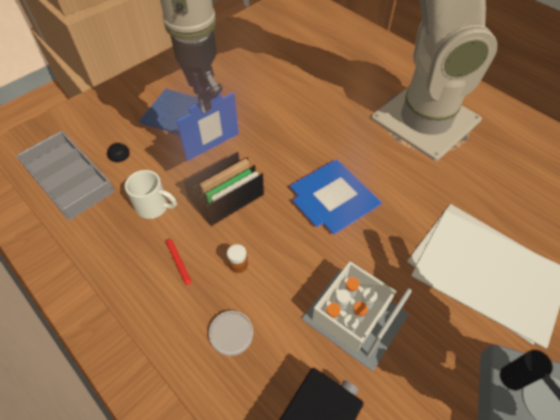

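```bash
python3 - <<'E'
from h import *
import pickle
c=pickle.load(open('c17.pkl','rb'))['wrist']
b=(190,95,320,265);cv2.imwrite('pics/w17z.png',cv2.resize(c['color'][b[1]:b[3],b[0]:b[2]],None,fx=3.5,fy=3.5,interpolation=cv2.INTER_CUBIC)[:,:,::-1])
E
```

```text
(no output)
```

View pics/w17z.png

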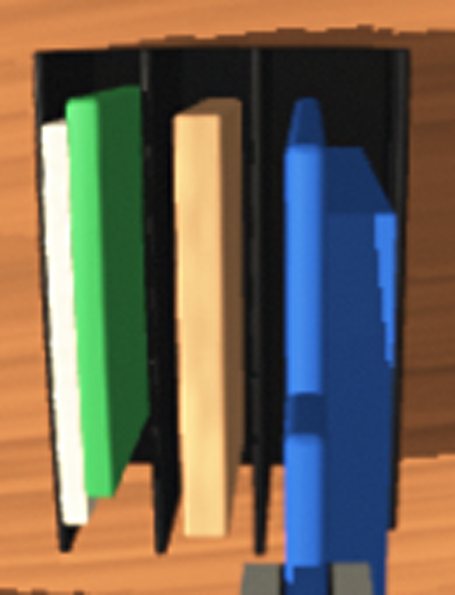

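```bash
python3 - <<'E'
from fit import *
c=pickle.load(open('c17.pkl','rb'))['wrist']
o=readout.observe()
z=lambda u,v:(u/3.5+190,v/3.5+95)
L=[(-6,-80,88,z(257.5,49)),(-6,80,88,z(260,552)),(26,-80,88,z(146,50)),(26,80,88,z(161,552)),(58,-80,88,z(40,52)),(58,80,88,z(65,550)),(-50,-80,68,z(403,50)),(-50,80,68,z(392,528))]
A=[(x/1e3,y/1e3) for x,y,_,_ in L]; B=[fray(c,u,h/1e3)[0,:2] for _,_,h,u in L]
a,t,s,r=rigid(A,B); print(np.degrees(a),t,s,r.round(1).tolist())
R=np.array([[np.cos(a),-np.sin(a)],[np.sin(a),np.cos(a)]])
print('slot',R@[-.028,0]+t,'tgt',R@[-.018,0]+t,'tcp in sorter',R.T@(o['tcp_pos'][:2]-t))
E
```

```text
83.16274099030508 [ 0.60068161 -0.19628033] 0.9847843779749081 [[1.6, -0.1], [-1.7, 0.2], [1.4, -0.3], [-1.3, 0.1], [1.1, 0.4], [-1.2, 0.4], [1.4, -0.8], [-1.3, 0.0]]
slot [ 0.59734822 -0.2240812 ] tgt [ 0.59853872 -0.21415232] tcp in sorter [-0.02019351  0.00021265]
```

>>> {"method": "send_rows", "body": {"series": [255, -0.002, 0, 0.02, 0.004, 255, 0, 0, 0.02, 0, 255, 0, 0, 0.015, 0, 255, 0, 0, 0.01, 0, 255, 0, 0, 0, 0]}}

```text
time_s: 16.18
tcp_pos: [0.5974, -0.215, 0.2826]
tcp_rot: [3.138, 0.001, -1.691]
contact_force: [-0.5, -0.2, -1.7]
opening: 0.045
```

```bash
python3 - <<'E'
from h import *
d={n:optics.camera(n) for n in ['side','wrist','scene']}
A=cv2.resize(d['side']['color'][210:370,230:380],None,fx=3,fy=3,interpolation=cv2.INTER_CUBIC)
B=cv2.resize(d['scene']['color'][90:250,160:276],None,fx=3,fy=3,interpolation=cv2.INTER_CUBIC)
cv2.imwrite('pics/l18.png',np.hstack([A,B])[:,:,::-1])
o=readout.observe();print(o['tcp_pos'],o['tcp_rot'],o['opening'],o['contact_force'])
E
```

```text
[ 0.5985719  -0.21531851  0.2860536 ] [-3.14018983e+00 -2.48256646e-04 -1.69165137e+00] 0.04522168904903639 [-0.07022214 -0.28234069 -1.64253359]
```

View pics/l18.png

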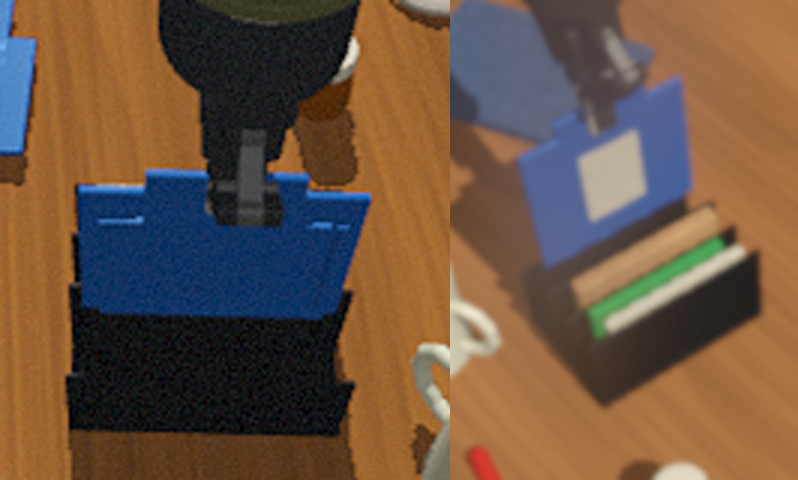

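The lid's bottom edge is in front of the middle divider and over the empty slot. Lowering it.

>>> {"method": "send_rows", "body": {"series": [255, 0, 0, 0.012, 0, 255, 0, 0, 0.015, 0, 255, 0, 0, 0.015, 0, 255, 0, 0, 0.015, 0, 255, 0, 0, 0.012, 0, 255, 0, 0, 0.005, 0, 255, 0, 0, 0, 0]}}

```text
time_s: 16.92
tcp_pos: [0.5977, -0.2153, 0.2097]
tcp_rot: [3.14, 0.0, -1.692]
contact_force: [-1.0, 0.4, -1.0]
opening: 0.046
```

>>> {"method": "send_rows", "body": {"series": [255, 0, 0, 0.005, 0, 255, 0, 0, 0.003, 0, 255, 0, 0, 0.003, 0, 255, 0, 0, 0, 0]}}

```text
time_s: 17.25
tcp_pos: [0.5981, -0.2154, 0.1996]
tcp_rot: [3.141, -0.0, -1.692]
contact_force: [-0.4, 1.0, -1.8]
opening: 0.044
```

```bash
cat > l2.py <<'E'
from h import *
import sys
d={n:optics.camera(n) for n in ['side','scene']}
A=cv2.resize(d['side']['color'][210:370,230:380],None,fx=3,fy=3,interpolation=cv2.INTER_CUBIC)
B=cv2.resize(d['scene']['color'][90:250,160:276],None,fx=3,fy=3,interpolation=cv2.INTER_CUBIC)
cv2.imwrite(f'pics/{sys.argv[1]}.png',np.hstack([A,B])[:,:,::-1]); snap('wrist','w'+sys.argv[1]+'.png')
o=readout.observe();print(o['tcp_pos'],o['tcp_rot'],o['opening'],o['contact_force'],o['time_s'])
E
python3 l2.py l19
```

```text
[ 0.59828094 -0.21539334  0.20022814] [-3.14116166e+00 -1.61896534e-04 -1.69193828e+00] 0.05003397433789721 [ 0.57185063 -0.15893449 -1.49479956] 17.4
```

View pics/l19.png

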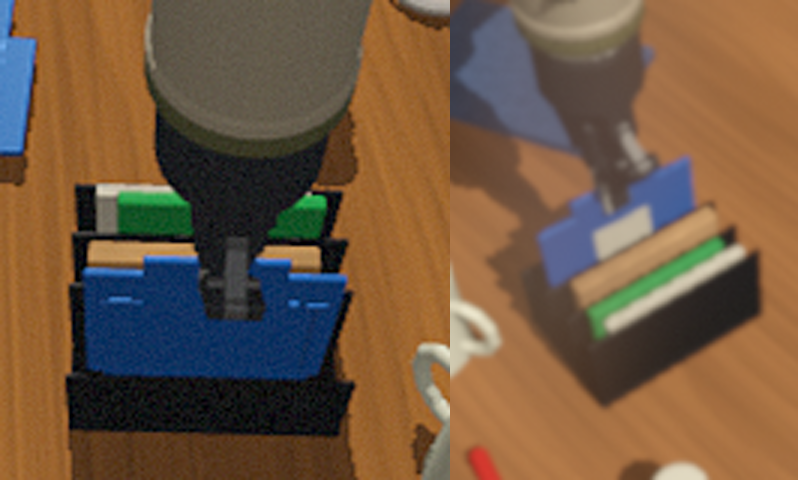

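View pics/wl19.png

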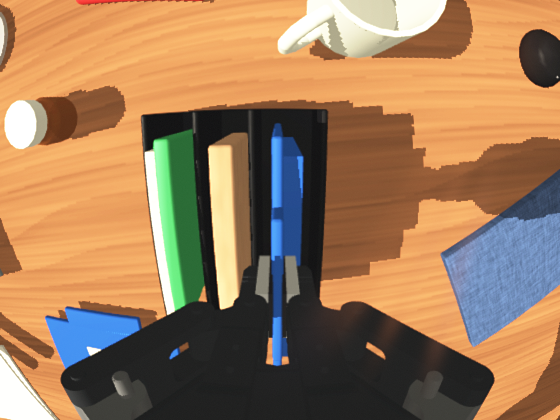

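>>> {"method": "send_rows", "body": {"series": [255, 0, 0, 0.002, 0, 255, 0, 0, 0.0015, 0, 255, 0, 0, 0, 0]}}

```text
time_s: 17.65
tcp_pos: [0.598, -0.2154, 0.1961]
tcp_rot: [3.141, -0.0, -1.692]
contact_force: [0.1, -0.4, -1.9]
opening: 0.046
```

>>> {"method": "send_rows", "body": {"series": [255, 0, 0, 0.001, 0, 255, 0, 0, 0.001, 0, 255, 0, 0, 0, 0]}}

```text
time_s: 17.9
tcp_pos: [0.5983, -0.2155, 0.196]
tcp_rot: [-3.141, -0.001, -1.692]
contact_force: [-5.9, 1.8, 12.1]
opening: 0.048
```

It's on the floor of the slot: 12 N upward, and the height matches the prediction. I'll ease the jaws open slightly and guide the top back against the rear divider so the lid settles upright.

>>> {"method": "send_rows", "body": {"series": [240, 0, 0, -0.001, 0, 225, 0, 0, 0, 0, 210, 0, 0, 0, 0, 210, -0.003, 0, 0, 0, 210, -0.004, 0, 0, 0, 210, -0.004, 0, 0, 0, 210, 0, 0, 0, 0], "newtons": 20}}

```text
time_s: 18.48
tcp_pos: [0.5998, -0.2029, 0.1954]
tcp_rot: [-3.142, 0.001, -1.69]
contact_force: [0.9, 1.4, 0.2]
opening: 0.178
```

```bash
python3 l2.py l20
```

```text
[ 0.5995204  -0.20438128  0.19539789] [-3.14157276e+00 -1.44043485e-04 -1.69173852e+00] 0.17813853672172184 [-0.08383064 -0.26701172 -0.22269051] 18.6333
```

View pics/wl20.png

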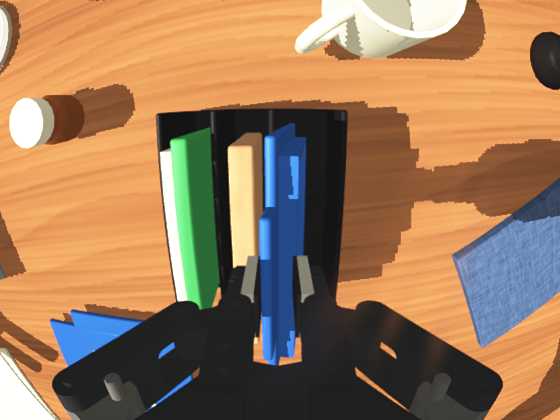

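View pics/l20.png

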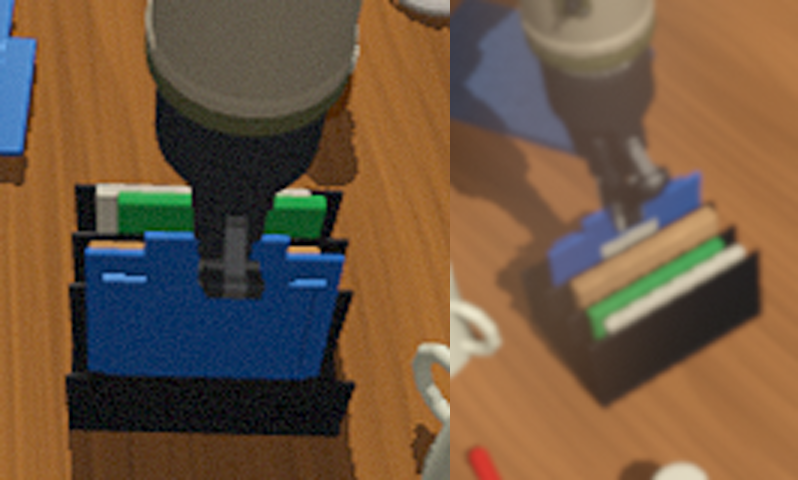

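>>> {"method": "send_rows", "body": {"series": [190, 0, 0, 0, 0, 160, 0, 0, 0, 0, 120, 0, 0, 0, 0, 60, 0, 0, 0, 0, 20, 0, 0, 0, 0, 0, 0, 0, 0, 0, 0, 0, 0, 0, 0]}}

```text
time_s: 19.22
tcp_pos: [0.5995, -0.2045, 0.1954]
tcp_rot: [-3.142, -0.0, -1.692]
contact_force: [0.5, -0.1, -0.1]
opening: 1.003
```

```bash
python3 l2.py l21
```

```text
[ 0.59947159 -0.20450644  0.19541008] [ 3.14159023e+00 -8.10077126e-05 -1.69205988e+00] 0.9957508292715762 [-0.48421493 -0.31699495  0.57306969] 19.3667
```

View pics/wl21.png

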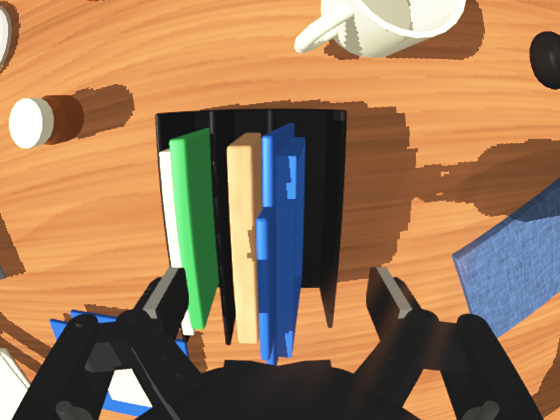

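View pics/l21.png

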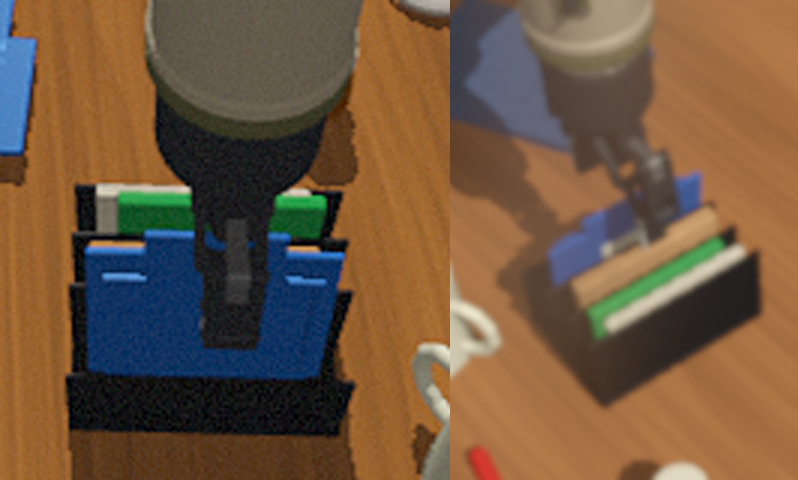

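The lid stands in the slot, leaning slightly back, with the jaws open and free on both sides. Retreating straight up and doing a final check.

>>> {"method": "send_rows", "body": {"series": [0, 0, 0, -0.01, 0, 0, 0, 0, -0.025, 0, 0, 0, 0, -0.035, 0, 0, 0, 0, -0.035, 0, 0, 0, 0, -0.02, 0, 0, 0, 0, 0, 0, 0, 0, 0, 0, 0, 0, 0, 0, 0, 0]}}

```text
time_s: 20.03
tcp_pos: [0.5992, -0.2044, 0.32]
tcp_rot: [3.141, -0.0, -1.692]
contact_force: [-0.9, -0.2, -0.7]
opening: 0.997
```

```bash
python3 l2.py l22; python3 -c "
from h import *
snap('side','sidef.png')
a=np.radians(83.16);R=np.array([[np.cos(a),-np.sin(a)],[np.sin(a),np.cos(a)]]);t=np.array([.6000,-.1958])
c=optics.camera('side')
for x,z in [(-18,146),(-8,145),(-2,144),(4,143)]:
  print(x,z,[proj(c,np.r_[R@(np.array([x,y])/1e3)+t,z/1e3])[0].round(1).tolist() for y in(38,-38)])"
```

```text
[ 0.59908042 -0.20443148  0.3191684 ] [ 3.13959806e+00  3.44363984e-04 -1.69195579e+00] 1.0010334654993682 [-0.07312568 -0.35254238 -0.1588817 ] 20.1833
-18 146 [[278.7, 295.4], [328.0, 296.7]]
-8 145 [[278.8, 289.9], [327.5, 291.2]]
-2 144 [[278.9, 286.8], [327.2, 288.0]]
4 143 [[278.9, 283.7], [326.9, 284.9]]
```

View pics/l22.png

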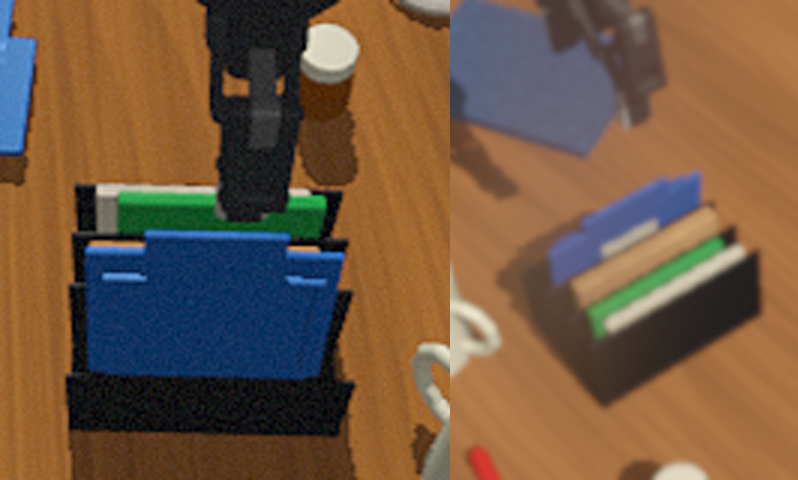

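View pics/wl22.png

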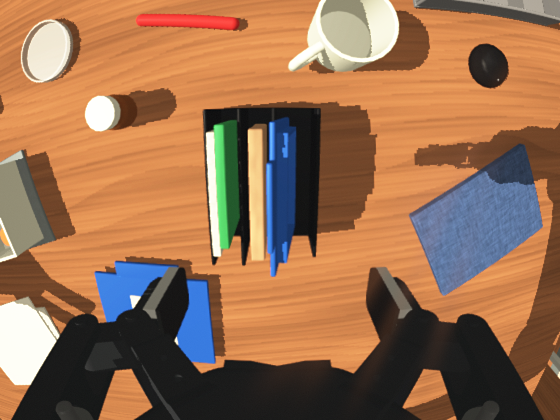

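View pics/sidef.png

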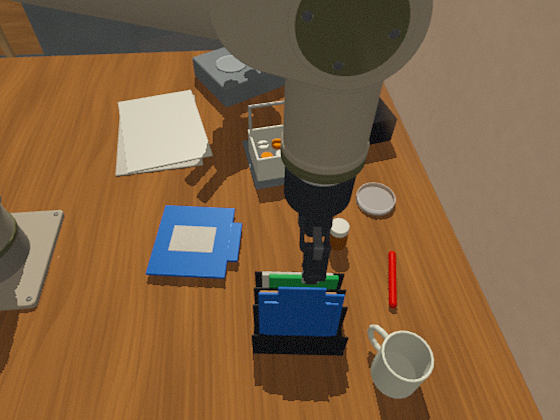

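The lid stands in the slot, leaning about 6° onto the rear divider. Its lip top is at row 287 of the side view, and it hasn't changed between the last two looks. The jar at (340,233) is where it was. Handing in.

```bash
python3 -c "
from plant import env; print(env.hand_in())"
```

```text
the job is handed in; nothing more can be done
None
```

The job is done and handed in at about 20 s on the robot's clock. The blue lid stands upright in the sorter's empty slot, with the gripper well clear above it.

- **Tipping:** I gripped the lip across its width and swung the lid up about the tub's rear edge. I released it leaning on the wire rest, and the camera views showed it staying there with the jaws open. The first two lifts raised the lid level instead of tipping it, so I set it back down and gripped only the front few millimetres of the lip.
- **Moving to the slot:** I gripped the lip by its faces, lifted the lid off the rest and lowered it into the slot. I let go only once the slot floor pushed back with about 12 N, the largest force I saw reported. I then nudged its top back against the rear divider, opened the jaws and backed off straight up.
- **Last checks:** The lid leans back about 6° and didn't move between the last two looks. The amber jar and the larger look-alike lid are where they were at the start. The two earlier estimates of the sorter's position agreed to about 1–2 mm, and nothing disagreed at the end.

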